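Stack the glazed tile on a separator sheet

ROBOT

A 7-joint arm with a two-finger parallel gripper is mounted at the origin on the work surface. World frame = base frame: x ahead of the robot, y to its left, z up, the work surface at z = 0. Lengths are in m, angles in rad, forces in N, time in s.
With the tool pointing down it reaches from about 0.4 to 0.85 m from the base axis. Payload 10.4 kg.
Tool frame: the origin (TCP) lies at the very end of the fingers, on their centre line; the grasp point (between the pads) lies 19 mm behind it (env.grip_point_offset is the distance from the TCP to the grasp point, in m); z points along the fingers, y is the direction in which the jaws open and shut (so a half turn about z gives the same grasp; the last joint's range is limited). The gripper opens to 85 mm and grips with 20 to 120 N. Pads are 22 mm wide; open, the fingers measure 114 mm over their backs; the gripper's body (76 mm by 85 mm) begins 54 mm behind the grasp point. The pads swing forward as they close: fully open they stand 13 mm farther back than shut.
Start: joints at [1.127, 0.332, -0.065, 1.46, 0.022, 1.35, -0.088], TCP at [0.255, -0.57, 0.231] pointing down, gripper open.
Joint ranges: [-2.6, 2.6], [-0.5, 2.12], [-1.47, 1.34], [0.16, 2.42], [-1.27, 4.41], [0.06, 2.06], [-2.6, 2.6]. Speed limits (rad/s): [2.22, 2.22, 2.79, 2.79, 3.14, 3.14, 3.14].

INTERFACE

Orientations are given as a rotation vector (axis times angle).
In Python, from cell import telemetry, capture, job_done, spotter, env gives the robot as it stands.
- The arm moves only by the tool step_arm, never from a script. Its argument "plan" is text: rows parted by semicolons, each of 5 numbers parted by spaces: the closure, from 0 (fully open) to 1 (shut), then the shift along the tool's x, y, z in mm, then the turn about the tool's z in rad. In form: jaw dx dy dz spin; .... A call has 1 to 10 rows; each row shifts and turns the commanded pose from where the row before left it, along the tool's axes as they then stand; what a row does not reach is not made up. A row lasts 1/8 s, in which the tool goes at most 62.5 mm and 10.7 degrees, less where a joint would pass 70% of its speed; a pose out of reach is approached as far as the arm can. A call is refused whole if a number of a shift passes 62.5 or a number of a turn 0.188, either way. A call with a gripper value outside its range is refused whole. The fingers move at their own pace and stop on an object; "squeeze" is the grip in N (left out, the last holds). Time passes only in rows, so rows that do not move let the fingers close. It gives the time, the measured TCP pose, the force and the opening at its end, in the units of the state.
- telemetry.sense(): the state, without advancing time (a new reading comes with each control period).
- capture(name): name is "scene" or "top" or "wrist"; returns a dict with "color" (420x560x3 uint8, red, green, blue), "range_z" (420x560 float32, m along the optical axis (not along the pixel's ray), 0 where there is no reading), "vfov" (degrees; the focal length in pixels is half the picture's height over the tangent of half this angle, whatever the lens; pixels are square), "cx", "cy" (the principal point, pixels), "extrinsics" (4x4, takes a point from camera to world coordinates). Camera axes: x right, y down, z forward; pixel columns grow to the right and rows downward; lengths in m; the calibration is good to about 2 mm. A picture is of the moment at which its call begins.
- job_done(): hands the job in, once; it reports no verdict.
Trained networks look in a picture, given as the dict that the camera call returned (one of the last four; its "shot" number tells which), for a name from the list of things; names that differ only in an ending like _2 or _b are one class to them, and where a whole thing is asked for, a point or a joint stands for the part that bears it (a point fixed in the world has none). Each returns a list of dicts, best first, with "confidence" (0 to 1); they miss things now and then, are a little off and sometimes report something else, mostly with a low value. They report only what shows in the picture. A call takes as long as a camera call.
- spotter.recognise(picture, name): "xy" ([column, row] in pixels, amid what is visible of it).
The state is a dict: "time": time; "joint_pos": joint angles; "joint_velocities": joint speeds; "joint_torque": joint torques, N m; "tool_pos": TCP position; "eef_rot": TCP orientation; "ft_force": force on the tool from outside, world axes, zero at the start; "moment": the same for the moment, N m; "opening": finger opening in m.
Only numpy, scipy, OpenCV 4.12 (cv2) and the standard library are available. Lean on these libraries where they do the work, as an engineer would, in place of code of your own. Each camera call takes 0.05 s, during which the arm holds its last target.

TASK

Put the spare tile away on top of the one in the rack, with the separator sheet between them so that clay does not scrape on glaze. First lay the sheet (do not drop it) squarely over the tile in the rack, its wooden strip just past the end that is away from the concrete slab, and let go of it. Then slide the spare tile off the slab, without lifting or tipping it, into the rack and onto the sheet until it lies flat and square right up to the strip, leaving the lower tile where it is and not disturbing the lantern, bangle stand, soap dish or pliers.

Things in the scene. Friction and masses are not known exactly. Their poses are not given: they have to be found in the camera images.
- rack_floor (a point): Low timber tile rack, fixed: plywood floor 200 mm long (its own y axis) and 194 mm wide (its x axis), 10 mm thick, with a wooden rail 46 mm high (from the sill) along each long side and both ends open. The rails stand 162 mm apart inside and flare outward up to 7 mm a side over their last 25 mm. The point is the centre of the floor's upper face; z up. The rack stands on the sill between the slab and the place where the separator sheet lies.
- base_tile_center (a point): Tile already in the rack: glazed wall tile, white glaze up on red clay, 150 mm (its x axis) by 200 mm (its y axis), 12 mm thick, 0.7 kg, loose, lying flat on the rack floor with its long side along the rails. The point is its centre (half-way up), z up.
- tile_center (a point): The tile to be stacked: the same make and size (150 mm along its x, 200 mm along its y, 12 mm thick, about 0.7 kg), lying loose and askew on the concrete slab, glaze up. Too wide to grasp; an edge may hang over the slab's edge. The point is its centre (half-way up), z up.
- slab_top (a point): Flat concrete coping slab, fixed, 260 mm (its x axis) by 220 mm (its y axis), 30 mm high, chipped at the edges; it stands at the left or the right of the rack, 5 to 75 mm from the rack's open end. The point is the centre of its upper face, z up; this face is 3 mm higher than the top of a separator sheet lying on the tile in the rack.
- strip_center (a point): Grip of the separator sheet: a pine strip 110 mm long (the sheet's x axis), 16 mm thick (the sheet's y axis), standing 25 mm proud of the 5 mm sheet (30 mm over all), nailed along one short edge. The point is the centre of the strip, 17.5 mm above the underside of the sheet. The sheet stretches from it towards the sheet's +y axis.
- sheet_field (a point): Separator sheet: brown hardboard, 5 mm thick, 146 mm wide (its x axis), 216 mm long (its y axis) with the strip, loose, 0.16 kg; it starts flat on the sill on the far side of the rack from the slab, strip roughly towards the robot. The point is the centre of the upper face of the free 200 mm long field, 108 mm along +y from the strip's centre line, 100 mm from the strip's face. z up.
- lantern: Bystander: standing grey and white cylindrical LED lantern, 72 mm across, 155 mm high, loose. Origin at the centre of its underside.
- bangle_stand: Bystander: glass bangle stand, round base 96 mm across, cross bar 150 mm long (its y axis) at 125 mm height hung with bangles, about 145 mm high, loose. Origin at the centre of its underside.
- soap_dish: Bystander: aluminium soap dish 85 (x) x 125 (y) mm, 26 mm high with its soap, loose. Origin at the centre of its underside.
- pliers: Bystander: two pliers with grey plastic handles on a black tray 150 (x) x 100 (y) mm, 21 mm high, loose. Origin at the centre of its underside.

How it is judged:
By the outcome, as a careful person would: the job done as asked, in the order asked, and still so for the second after the job is handed in, with the robot touching nothing.
It also fails if it takes over 72 s, if anything falls off the work surface, if the arm or the gripper's body presses on something with over 40 N, if the wrist force passes 120 N, or if a joint passes its speed limit or range.

## Working session

There is one attempt and no reset: what is moved stays moved. The work goes in short steps, Python scripts to look and compute and a tool call to move; the robot and the scene stay as the last step left them, time stands still between calls to the robot, and variables do not carry over. Pictures are saved under pics/ and viewed, and the job is handed in when it is done.

Besides the shell and the picture viewer there is one more tool, called after "Request:" as a command line: name --argument value ..., lists and objects as JSON in quotes. step_arm: Moves the arm, as the interface text tells. Its arguments: {"type":"object","properties":{"plan":{"type":"string"},"squeeze":{"type":"number"}},"required":["plan"]}

```bash
ls -la; mkdir -p pics
cat > h.py <<'E'
import numpy as np, cv2
from cell import telemetry, capture, job_done, spotter, env
def K(p):
    h=p["color"].shape[0]; return h/2/np.tan(np.radians(p["vfov"])/2)
def cloud(p):
    f=K(p); z=p["range_z"]; h,w=z.shape
    u,v=np.meshgrid(np.arange(w),np.arange(h))
    P=np.stack([(u-p["cx"])/f*z,(v-p["cy"])/f*z,z],-1)
    T=np.array(p["extrinsics"]); W=P@T[:3,:3].T+T[:3,3]
    W[z<=0]=np.nan
    return W
def proj(p,X):
    T=np.array(p["extrinsics"]); c=(np.atleast_2d(X)-T[:3,3])@T[:3,:3]; f=K(p)
    return np.c_[c[:,0]/c[:,2]*f+p["cx"],c[:,1]/c[:,2]*f+p["cy"]]
def save(p,n): cv2.imwrite(f"pics/{n}.png",cv2.cvtColor(p["color"],cv2.COLOR_RGB2BGR))
E
python3 - <<'E'
from h import *
import pickle
print({k:np.round(v,3) for k,v in telemetry.sense().items()}, env.grip_point_offset)
names=["rack_floor","base_tile_center","tile_center","slab_top","strip_center","sheet_field","lantern","bangle_stand","soap_dish","pliers"]
for n in ["scene","top"]:
    p=capture(n); save(p,n+"0"); pickle.dump(p,open(n+"0.pkl","wb")); W=cloud(p)
    print(n,p["vfov"],np.round(p["extrinsics"],3).tolist())
    for k in names:
        for d in spotter.recognise(p,k)[:2]:
            u,v=[int(round(a)) for a in d["xy"]]
            print(k,round(d["confidence"],2),u,v,np.round(W[v,u],3))
E
```

```text
total 12
drwxr-xr-x  3 agent agent 4096 Dec  7 13:51 .
drwxr-xr-x 23 root  root  4096 Dec  7 13:51 ..
drwxr-xr-x  2 agent agent 4096 Dec  7 13:51 pics
{'time': np.float64(0.0), 'joint_pos': array([ 1.127,  0.333, -0.065,  1.461,  0.022,  1.35 , -0.089]), 'joint_velocities': array([-0.002,  0.001,  0.001, -0.   , -0.001, -0.001, -0.001]), 'joint_torque': array([ 0.0000e+00, -6.2545e+01,  4.9000e-02, -3.9160e+01,  1.6000e-02,
        1.0000e-02, -0.0000e+00]), 'tool_pos': array([ 0.255, -0.57 ,  0.23 ]), 'eef_rot': array([-3.071e+00, -6.560e-01,  1.000e-03]), 'ft_force': array([ 0.027, -1.107,  0.101]), 'moment': array([ 0.01 , -0.003, -0.004]), 'opening': np.float64(0.085)} 0.0187
scene 55.89316426604078 [[0.386, 0.555, -0.737, 1.414], [0.922, -0.248, 0.297, -0.324], [-0.018, -0.794, -0.608, 0.712], [0.0, 0.0, 0.0, 1.0]]
rack_floor 0.75 271 218 [ 0.616 -0.033  0.044]
base_tile_center 0.58 267 209 [ 0.545 -0.018  0.022]
tile_center 0.81 349 184 [0.552 0.25  0.04 ]
slab_top 0.93 335 203 [0.61 0.17 0.03]
strip_center 0.57 184 236 [ 0.547 -0.263  0.005]
sheet_field 0.61 184 236 [ 0.547 -0
[... 369 characters left out ...]
]]
rack_floor 0.71 286 251 [ 0.459 -0.008  0.018]
rack_floor 0.54 286 228 [ 0.534 -0.008  0.019]
base_tile_center 0.73 286 227 [ 0.537 -0.008  0.018]
base_tile_center 0.27 122 209 [0.598 0.528 0.012]
tile_center 0.87 210 233 [0.518 0.235 0.042]
tile_center 0.58 286 228 [ 0.534 -0.008  0.019]
slab_top 0.68 305 152 [ 0.782 -0.072  0.019]
slab_top 0.63 207 264 [0.419 0.246 0.025]
strip_center 0.84 362 227 [ 0.536 -0.256  0.008]
strip_center 0.59 286 228 [ 0.534 -0.008  0.019]
sheet_field 0.63 363 227 [ 0.536 -0.261  0.002]
lantern 0.59 452 216 [ 0.566 -0.513  0.113]
bangle_stand 0.7 121 209 [0.598 0.53  0.015]
soap_dish 0.81 301 152 [ 0.78  -0.058  0.031]
pliers 0.61 222 153 [0.781 0.201 0.013]
```

Run:
```python
from h import *
import pickle
for n in ["scene0","top0"]:
    p=pickle.load(open(n+".pkl","rb"))
    im=cv2.cvtColor(p["color"],cv2.COLOR_RGB2BGR)
    if n=="top0": im=cv2.resize(im[120:330,60:500],(800,382),interpolation=cv2.INTER_CUBIC)
    cv2.imwrite(f"pics/{n}v.png",im)
```

```text
(no output)
```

View pics/scene0.png

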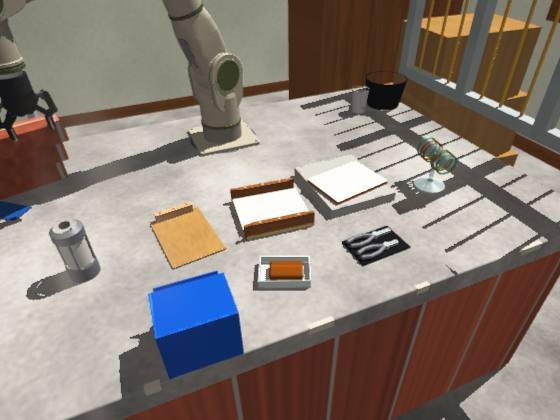

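```bash
sleep 1; ls pics
```

```text
scene0.png
scene0v.png
top0.png
top0v.png
```

View pics/top0v.png

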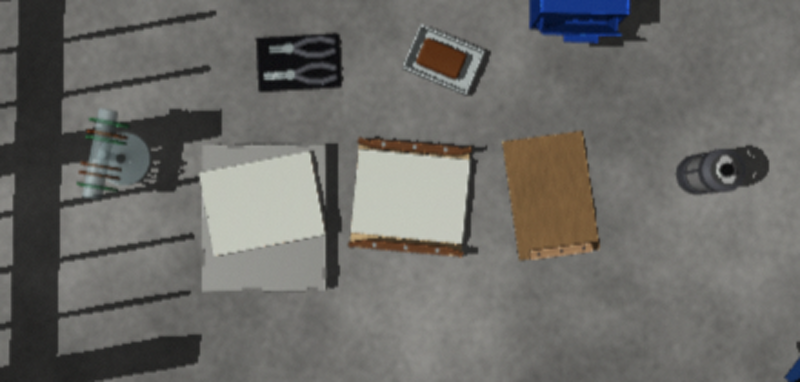

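The scene view shows the sheet at about (187,235), with its strip at (175,212) facing the robot. The rack is at (270,210), the slab with the askew tile at (345,185), and the bangle stand at (432,165), beyond the slab. In the enlarged top view the spare tile's trailing edge runs from (200,172) to (213,256), at the slab's left edge. Next I'll measure poses by fitting rectangles.

```bash
cat >> h.py <<'E'
def plane(p,uv,z):
    f=K(p); uv=np.atleast_2d(uv).astype(float); T=np.array(p["extrinsics"])
    d=np.c_[(uv[:,0]-p["cx"])/f,(uv[:,1]-p["cy"])/f,np.ones(len(uv))]@T[:3,:3].T
    s=(z-T[2,3])/d[:,2]
    return (T[:3,3]+d*s[:,None])[:,:2]
def wmap(p,z,x0,x1,y0,y1,res=0.001):
    """metric bird's-eye: row0 = x1 (far), col0=y1 (left)"""
    H=int((x1-x0)/res); Wd=int((y1-y0)/res)
    c,r=np.meshgrid(np.arange(Wd),np.arange(H))
    X=np.stack([x1-(r+.5)*res,y1-(c+.5)*res,np.full(r.shape,z)],-1).reshape(-1,3)
    m=proj(p,X).reshape(H,Wd,2).astype(np.float32)
    return cv2.remap(p["color"],m[...,0],m[...,1],cv2.INTER_LINEAR)
E
python3 - <<'E'
from h import *
p=capture("wrist"); save(p,"w0"); print(np.round(p["extrinsics"],3).tolist(),p["vfov"])
import pickle
t=pickle.load(open("top0.pkl","rb"))
W=cloud(t)
b=wmap(t,0.042,0.33,0.73,-0.4,0.4)
cv2.imwrite("pics/bev42.png",cv2.cvtColor(b,cv2.COLOR_RGB2BGR))
# bangle stand extents
m=(W[...,2]>0.05)&(W[...,1]>0.35)&(W[...,0]<0.75)&(W[...,0]>.35)&(W[...,1]<.7)
q=W[m]; print(len(q), np.nanmin(q,0),np.nanmax(q,0))
p=pickle.load(open("scene0.pkl","rb")); W=cloud(p)
m=(W[...,2]>0.03)&(W[...,1]>0.36)&(W[...,0]<0.75)&(W[...,0]>.5)&(W[...,1]<.7)
q=W[m]; print(len(q), np.nanmin(q,0),np.nanmax(q,0)); 
for a in q[np.argsort(q[:,1])][:300:20]: print(a.round(3))
E
```

```text
[[0.408, -0.878, -0.249, 0.318], [-0.913, -0.393, -0.112, -0.542], [0.0, 0.272, -0.962, 0.374], [0.0, 0.0, 0.0, 1.0]] 71.48694878279778
703 [0.52974381 0.46867381 0.05021175] [0.67857317 0.55108283 0.14816725]
835 [0.53693776 0.3601615  0.03005385] [0.68754013 0.54688427 0.14290217]
[0.565 0.36  0.04 ]
[0.664 0.471 0.11 ]
[0.643 0.476 0.104]
[0.627 0.478 0.102]
[0.642 0.481 0.129]
[0.671 0.485 0.13 ]
[0.641 0.487 0.083]
[0.586 0.488 0.106]
[0.681 0.489 0.124]
[0.646 0.49  0.136]
[0.664 0.491 0.115]
[0.57  0.492 0.094]
[0.664 0.494 0.08 ]
[0.553 0.495 0.123]
[0.548 0.496 0.121]
```

```bash
sleep 0.2
```

```text
(no output)
```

View pics/bev42.png

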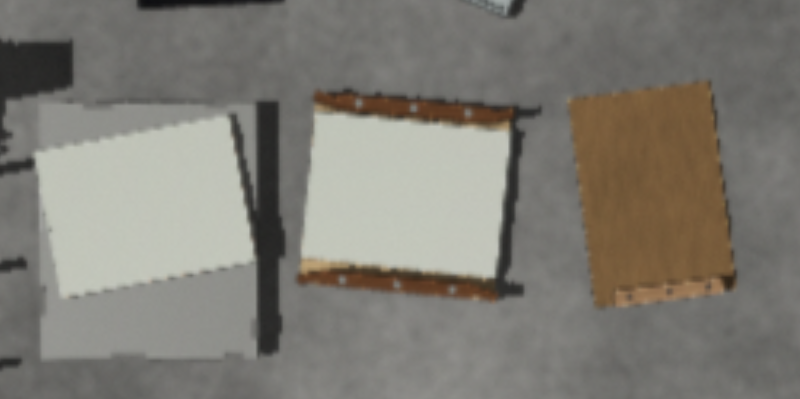

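View pics/w0.png

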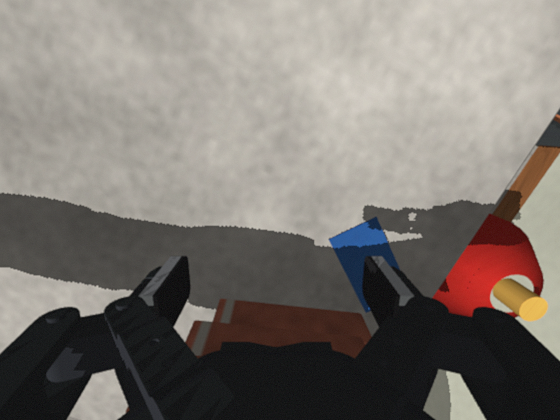

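```bash
cat >> h.py <<'E'
from scipy.spatial.transform import Rotation as Rn
def rows(tgt,ang,jaw,start=None,a0=None,step=45,spin=0.18,n=None):
    """tgt TCP xyz (m), ang = world angle of tool y (rad), tool pointing down. prints rows; checks end of rounded plan"""
    s=telemetry.sense(); p=np.array(s["tool_pos"] if start is None else start,float)
    R=Rn.from_rotvec(s["eef_rot"]).as_matrix()
    if a0 is None: a0=np.arctan2(R[1,1],R[0,1])
    da=(ang-a0+np.pi)%(2*np.pi)-np.pi
    k=n or int(np.ceil(max(np.linalg.norm(np.array(tgt)-p)*1000/step,abs(da)/spin,1)))
    out=[];a=a0
    for i in range(k):
        r=k-i; d=(np.array(tgt)-p)*1000/r; da=(ang-a+np.pi)%(2*np.pi)-np.pi
        X=np.array([-np.sin(a),np.cos(a)]); Y=np.array([np.cos(a),np.sin(a)])
        v=np.round([d[:2]@X,d[:2]@Y,-d[2]],1); sp=round(-da/r,3)
        out.append(f"{jaw} {v[0]:g} {v[1]:g} {v[2]:g} {sp:g}")
        p=p+np.r_[X*v[0]+Y*v[1],-v[2]]/1000; a=a-sp
    for j in range(0,len(out),10): print("; ".join(out[j:j+10]))
    print("end",p.round(4),round(a,4),"from",round(a0,4),"rows",len(out))
    return p,a
E
python3 - <<'E'
from h import *
rows([.50,-.2,.36],0.16,0)
E
```

```text
0 34.1 -21.7 -11.7 -0.119; 0 36.4 -17.5 -11.7 -0.119; 0 38.2 -13 -11.7 -0.119; 0 39.5 -8.4 -11.7 -0.119; 0 40.2 -3.6 -11.7 -0.119; 0 40.3 1.2 -11.7 -0.119; 0 39.9 5.9 -11.7 -0.119; 0 38.9 10.6 -11.7 -0.119; 0 37.4 15.2 -11.7 -0.119; 0 35.3 19.5 -11.7 -0.119
0 32.8 23.6 -11.6 -0.12
end [ 0.5  -0.2   0.36] 0.16 from -1.15 rows 11
```

Request:
step_arm --plan "0 34 -22 -12 -0.12; 0 36 -18 -12 -0.12; 0 38 -13 -12 -0.12; 0 40 -8 -12 -0.12; 0 40 -4 -12 -0.12; 0 40 1 -12 -0.12; 0 40 6 -12 -0.12; 0 39 11 -12 -0.12; 0 37 15 -12 -0.12; 0 35 20 -12 -0.12"

```text
time: 2.4
tool_pos: [0.4764, -0.2319, 0.3519]
eef_rot: [2.161, 2.28, -0.0]
ft_force: [1.3, 0.3, -0.2]
opening: 0.0853
```

Request:
step_arm --plan "0 33 24 -11 -0.11; 0 0 0 0 0"

```text
time: 2.65
tool_pos: [0.4999, -0.1954, 0.3633]
eef_rot: [2.028, 2.398, 0.003]
ft_force: [-0.3, -1.0, 0.4]
opening: 0.0853
```

Run:
```python
from h import *
import pickle
s=telemetry.sense(); print(s["time"],s["tool_pos"],s["joint_pos"].round(2) if hasattr(s["joint_pos"],'round') else s["joint_pos"])
p=capture("wrist"); save(p,"w1"); pickle.dump(p,open("w1.pkl","wb")); print(np.round(p["extrinsics"],3).tolist())
for k in ["strip_center","sheet_field","rack_floor","base_tile_center"]:
    for d in spotter.recognise(p,k)[:2]: print(k,d)
```

```text
2.65 [ 0.49994012 -0.19542022  0.36328599] [ 0.73  0.13 -0.49  1.45  0.06  1.58  0.41]
[[0.986, 0.159, 0.048, 0.488], [0.166, -0.949, -0.269, -0.127], [0.003, 0.273, -0.962, 0.505], [0.0, 0.0, 0.0, 1.0]]
strip_center {'xy': [288.6, 205.2], 'confidence': 0.9}
sheet_field {'xy': [287.6, 206.7], 'confidence': 0.66}
rack_floor {'xy': [369.9, 59.6], 'confidence': 0.84}
base_tile_center {'xy': [318.1, 54.4], 'confidence': 0.6}
```

```bash
sleep 0.2
```

```text
(no output)
```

View pics/w1.png

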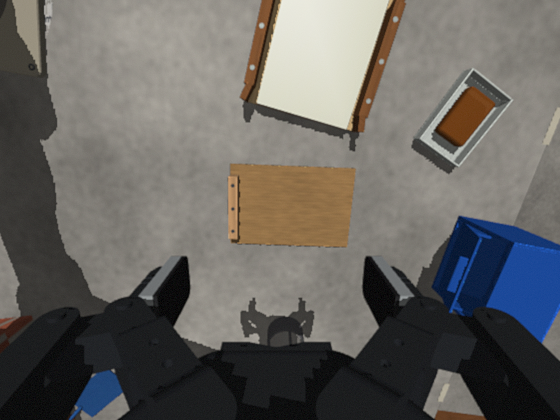

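The wrist view shows the whole sheet at (230–355, 163–247), with its strip at (234,209). The near end of the rack is at (250–365, 95–130). Next I'll fit edges.

```bash
cat >> h.py <<'E'
def rectfit(p,mask,z,a,b):
    """fit oriented a x b rectangle (m) outline to mask contour on plane z; returns center, angle of b axis"""
    from scipy.optimize import least_squares
    cs,_=cv2.findContours(mask.astype(np.uint8),cv2.RETR_EXTERNAL,cv2.CHAIN_APPROX_NONE)
    c=max(cs,key=cv2.contourArea)[:,0,:]
    h,w=mask.shape; c=c[(c[:,0]>2)&(c[:,0]<w-3)&(c[:,1]>2)&(c[:,1]<h-3)]
    q=plane(p,c,z)
    (cx,cy),sz,_=cv2.minAreaRect(q.astype(np.float32)); bx=cv2.boxPoints(((cx,cy),sz,_))
    e=[bx[1]-bx[0],bx[2]-bx[1]]; L=max(e,key=np.linalg.norm); th0=np.arctan2(L[1],L[0])
    def res(t,ab=None):
        A,B=(t[3],t[4]) if len(t)>3 else (a,b)
        d=q-t[:2]; v=d@[np.cos(t[2]),np.sin(t[2])]; u=d@[-np.sin(t[2]),np.cos(t[2])]
        dx=np.abs(u)-A/2; dy=np.abs(v)-B/2
        return np.where((dx>0)&(dy>0),np.hypot(dx,dy),np.maximum(dx,dy))
    r=least_squares(res,[cx,cy,th0,a,b],loss="soft_l1",f_scale=.001)
    return r.x, np.sqrt(np.mean(r.fun**2)), len(q)
def hsv(p): return cv2.cvtColor(p["color"],cv2.COLOR_RGB2HSV)
def big(m):
    n,l,s,_=cv2.connectedComponentsWithStats(m.astype(np.uint8)); i=1+np.argmax(s[1:,4]); return l==i
E
python3 - <<'E'
from h import *
import pickle
p=pickle.load(open("w1.pkl","rb")); H=hsv(p)
for u,v in [(300,200),(234,209),(320,60),(250,70),(200,200)]: print((u,v),H[v,u])
m=(H[...,0]<25)&(H[...,1]>80); r=np.zeros(m.shape,bool); r[150:260,215:370]=1
m=big(m&r); x,rms,n=rectfit(p,m,.005,.146,.216); print("sheet",x.round(4),rms,n)
# strip: brighter/less saturated
r2=np.zeros(m.shape,bool); r2[165:250,222:250]=1
print(H[209,224:260].tolist())
# use range for strip
W=cloud(p); zz=W[...,2]; print(np.round(zz[205,222:262:2],3))
E
python3 - <<'E'
import cv2
im=cv2.imread("pics/w1.png")
cv2.imwrite("pics/w1c.png",cv2.resize(im[140:260,210:370],(800,600),interpolation=cv2.INTER_CUBIC))
E
```

```text
(300, 200) [ 16 129 138]
(234, 209) [ 14  96 133]
(320, 60) [ 28  17 227]
(250, 70) [ 12 137 123]
(200, 200) [ 23  15 137]
sheet [ 0.5353 -0.2588  0.128   0.1441  0.2173] 0.000841553426220461 395
[[18, 18, 139], [22, 20, 138], [26, 13, 134], [18, 21, 120], [15, 99, 168], [15, 116, 193], [15, 115, 182], [14, 79, 120], [107, 35, 66], [120, 7, 69], [14, 96, 133], [15, 111, 179], [15, 115, 202], [15, 118, 140], [14, 123, 58], [16, 134, 59], [16, 131, 123], [16, 128, 146], [16, 129, 144], [16, 127, 145], [16, 126, 144], [17, 128, 143], [16, 129, 144], [17, 128, 143], [16, 127, 145], [17, 127, 145], [17, 127, 145], [16, 128, 147], [17, 130, 145], [17, 125, 147], [16, 128, 145], [17, 128, 147], [16, 127, 148], [17, 130, 145], [16, 125, 145], [16, 129, 144]]
[-0.     0.    -0.001  0.031  0.029  0.03   0.029  0.029  0.011  0.005
  0.005  0.004  0.005  0.004  0.004  0.005  0.004  0.003  0.007  0.003]
```

```bash
sleep 0.2
```

```text
(no output)
```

View pics/w1c.png

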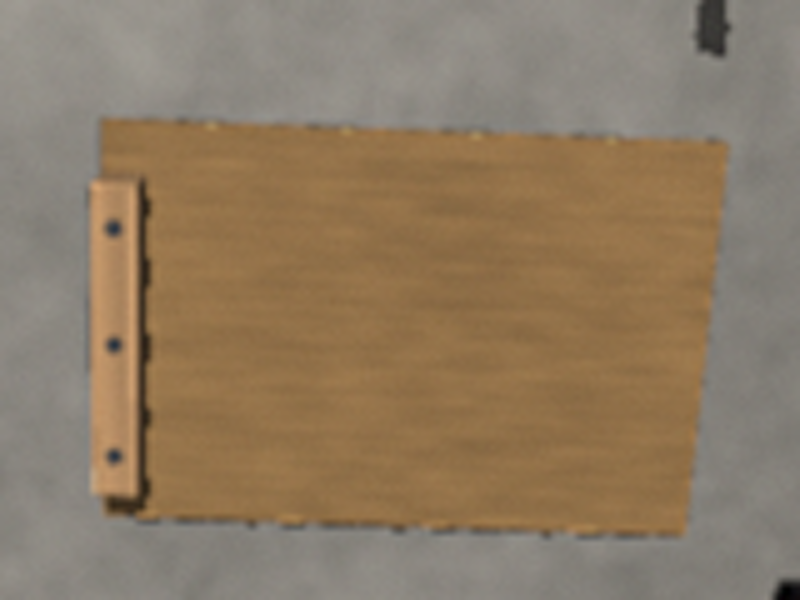

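Run:
```python
from h import *
import pickle
p=pickle.load(open("w1.pkl","rb"));H=hsv(p)
c=np.array([[91,180],[141,180],[91,495],[139,495]])/5-0.4+[210,140]
q=plane(p,c,.030); print(q.round(4),q.mean(0).round(4)); print(plane(p,np.array([[113,228],[114,344],[114,456]])/5-.4+[210,140],.03).round(4))
# base tile from wrist & top
m=(H[...,1]<45)&(H[...,2]>190); r=np.zeros(m.shape,bool); r[:140,240:410]=1
m=big(m&r); cs,_=cv2.findContours(m.astype(np.uint8),cv2.RETR_EXTERNAL,cv2.CHAIN_APPROX_NONE)
c=max(cs,key=cv2.contourArea)[:,0,:]; q=plane(p,c,.022)
print("tile near edge px", c[:,1].max())
t=pickle.load(open("top0.pkl","rb")); Ht=hsv(t); mt=(Ht[...,1]<40)&(Ht[...,2]>170)
r=np.zeros(mt.shape,bool); r[195:265,250:325]=1
x,rms,n=rectfit(t,big(mt&r),.022,.15,.2); print("base top",x.round(4),rms,n)
r=np.zeros(mt.shape,bool); r[195:265,165:245]=1
x,rms,n=rectfit(t,big(mt&r),.042,.15,.2); print("tile top",x.round(4),rms,n)
r=np.zeros(mt.shape,bool); mt=(Ht[...,0]<25)&(Ht[...,1]>80); r[180:270,330:395]=1
x,rms,n=rectfit(t,big(mt&r),.005,.15,.2); print("sheet top",x.round(4),rms,n)
s=telemetry.sense(); R=Rn.from_rotvec(s["eef_rot"]).as_matrix(); print(R.round(4), s["tool_pos"])
```

```text
[[ 0.4239 -0.2169]
 [ 0.4401 -0.2142]
 [ 0.4374 -0.3268]
 [ 0.4539 -0.324 ]] [ 0.4388 -0.2705]
[[ 0.4331 -0.2316]
 [ 0.4384 -0.2711]
 [ 0.4435 -0.3111]]
tile near edge px 128
base top [ 0.5352 -0.0054  1.4679  0.1438  0.1943] 0.0009411038439277473 208
tile top [ 0.5226  0.2555 -1.3834  0.1449  0.1949] 0.0010732102550462647 208
sheet top [ 0.5362 -0.2588  0.1293  0.1428  0.2129] 0.0010367437460999348 212
[[-1.568e-01  9.876e-01 -6.000e-04]
 [ 9.876e-01  1.568e-01 -2.000e-04]
 [-1.000e-04 -6.000e-04 -1.000e+00]] [ 0.49752804 -0.20007545  0.36201618]
```

Run:
```python
from h import *
rows([.4378,-.271,.06],0.1285,0)
```

```text
0 -7.6 -8.8 37.8 0.004; 0 -7.6 -8.7 37.7 0.004; 0 -7.7 -8.7 37.8 0.003; 0 -7.7 -8.7 37.7 0.004; 0 -7.7 -8.6 37.8 0.003; 0 -7.7 -8.6 37.7 0.004; 0 -7.8 -8.6 37.8 0.003; 0 -7.8 -8.6 37.7 0.004
end [ 0.4378 -0.271   0.06  ] 0.1285 from 0.1575 rows 8
```

Request:
step_arm --plan "0 -7.6 -8.8 38 0.004; 0 -7.6 -8.7 38 0.004; 0 -7.7 -8.7 38 0.003; 0 -7.7 -8.7 38 0.004; 0 -7.7 -8.6 38 0.003; 0 -7.7 -8.6 38 0.004; 0 -7.8 -8.6 37 0.003; 0 -7.8 -8.6 37 0.004; 0 0 0 0 0"

```text
time: 4.03
tool_pos: [0.4358, -0.2704, 0.0581]
eef_rot: [-2.071, -2.355, 0.002]
ft_force: [-0.5, 0.5, 0.7]
opening: 0.0853
```

Run:
```python
from h import *
rows([.4378,-.271,.010],0.1285,0,step=15)
p=capture("wrist"); save(p,"w2"); H=hsv(p); 
print(telemetry.sense()["tool_pos"])
```

```text
0 -0.2 0.5 12 -0; 0 -0.2 0.5 12 -0; 0 -0.2 0.4 12 -0; 0 -0.3 0.5 12.1 -0.001
end [ 0.4378 -0.271   0.01  ] 0.1289 from 0.1279 rows 4
[ 0.43776818 -0.2702833   0.06008862]
```

```bash
sleep 0.2
```

```text
(no output)
```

View pics/w2.png

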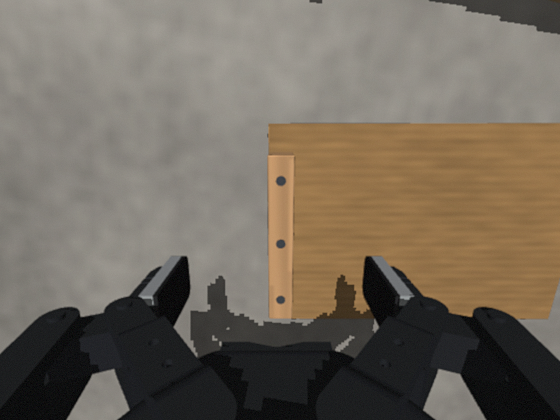

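The strip is centred between the open fingers, with its nail line at column 281 against the image centre at 280. Descending and gripping.

Request:
step_arm --plan "0 0 0 12.5 0; 0 0 0 12.5 0; 0 0 0 12.5 0; 0 0 0 12 0; 0 0 0 0 0; 0.5 0 0 0 0; 0.9 0 0 0 0; 0.9 0 0 0 0; 0.9 0 0 0 0; 0.9 0 0 0 0" --squeeze 70

```text
time: 5.32
tool_pos: [0.4389, -0.2702, 0.0113]
eef_rot: [2.071, 2.361, -0.0]
ft_force: [-0.5, 0.6, 6.2]
opening: 0.0147
```

Run:
```python
from h import *
s=telemetry.sense(); print(s["tool_pos"],s["opening"],s["ft_force"])
```

```text
[ 0.43893412 -0.27019353  0.01127826] 0.014674794429132821 [-0.46903406  0.59724992  6.19864615]
```

Request:
step_arm --plan "1 0 0 0 0; 1 0 0 -10 0; 1 0 0 -20 0; 1 0 0 -25 0; 1 0 0 -25 0; 1 0 0 -20 0; 1 0 0 0 0"

```text
time: 6.2
tool_pos: [0.4394, -0.2704, 0.1123]
eef_rot: [2.069, 2.36, 0.0]
ft_force: [-0.1, -0.1, -1.4]
opening: 0.0144
```

Run:
```python
from h import *
s=telemetry.sense(); print(s["tool_pos"],s["opening"],s["ft_force"],s["moment"])
import pickle
p=capture("wrist"); save(p,"w3"); pickle.dump(p,open("w3.pkl","wb"))
W=cloud(p)
# sheet heights in tool frame
s=telemetry.sense(); R=Rn.from_rotvec(s["eef_rot"]).as_matrix()
P=(W-s["tool_pos"])@R
H=hsv(p); m=(H[...,0]<25)&(H[...,1]>80)&(P[...,2]<.05)&(P[...,2]>-.03)
m=big(m); q=P[m]; 
for lo in np.arange(-.02,.22,.02):
    k=(q[:,1]>lo)&(q[:,1]<lo+.02)
    if k.sum()>20: print(round(lo,2),k.sum(),np.median(q[k,2]).round(4), q[k,0].min().round(4), q[k,0].max().round(4))
p=capture("scene"); save(p,"s3")
```

```text
[ 0.43937821 -0.27041217  0.11227767] 0.014351234095178328 [-0.13221699 -0.07586675 -1.39555828] [0.03855375 0.09427591 0.01359838]
-0.02 3552 -0.0194 -0.0389 0.0709
0.0 6485 0.0044 -0.059 0.0709
0.02 5930 0.0054 -0.0236 0.0709
0.04 6244 0.0054 -0.0247 0.0709
0.06 6613 0.0054 -0.0328 0.0709
0.08 7184 0.0054 -0.044 0.0709
0.1 7774 0.0054 -0.0562 0.0709
0.12 8274 0.0054 -0.0681 0.0709
0.14 5628 0.0054 -0.0751 0.0675
0.16 1357 0.0054 -0.0754 -0.0091
```

```bash
sleep 0.2
```

```text
(no output)
```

View pics/w3.png

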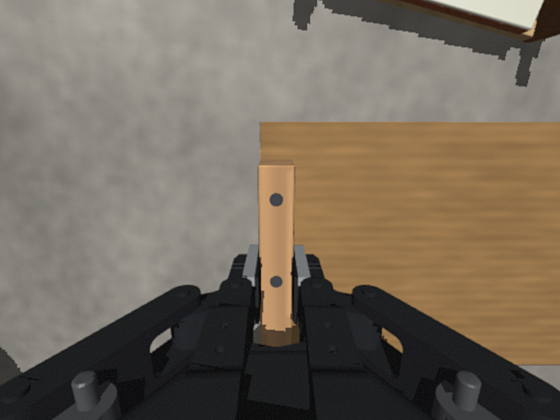

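View pics/s3.png

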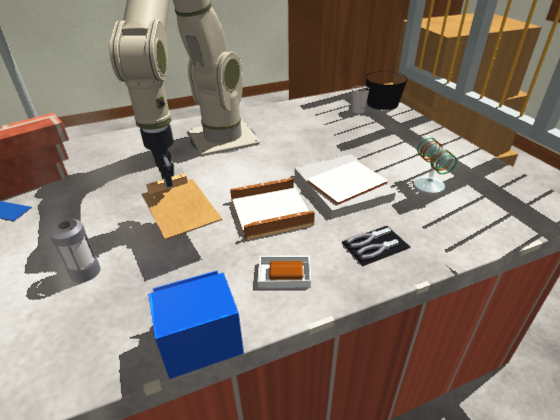

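The sheet is held level and square to the jaws, with its underside about 10.4 mm below the TCP. For the target I'll measure the tile and rack in the earlier wrist picture.

Run:
```python
from h import *
import pickle
p=pickle.load(open("w1.pkl","rb"))
b=wmap(p,0.022,0.41,0.66,-0.14,0.1,res=.0004)
cv2.imwrite("pics/b1.png",cv2.cvtColor(b,cv2.COLOR_RGB2BGR)); print(b.shape)
H=cv2.cvtColor(b,cv2.COLOR_RGB2HSV); m=big((H[...,1]<45)&(H[...,2]>180))
cs,_=cv2.findContours(m.astype(np.uint8),cv2.RETR_EXTERNAL,cv2.CHAIN_APPROX_NONE)
c=max(cs,key=cv2.contourArea)[:,0,:]
q=np.c_[.66-(c[:,1]+.5)*.0004, .1-(c[:,0]+.5)*.0004]
q=q[(q[:,1]>-.135)]
def line(k,name):
    vx,vy,x0,y0=cv2.fitLine(k.astype(np.float32),cv2.DIST_HUBER,0,.001,.001).ravel(); a=np.arctan2(vy,vx)
    print(name,len(k),"ang",round(float(a),4),"pt",round(float(x0),4),round(float(y0),4)); return a,x0,y0
# near end: min y; sides
T=np.array(p["extrinsics"]);
r=plane(p,[[0,0],[559,0],[280,0],[250,0],[390,0]],.022); print("image top on plane",r.round(3))
th=1.468; u=np.array([np.cos(th),np.sin(th)]); w=np.array([np.sin(th),-np.cos(th)])
cc=np.array([.5352,-.0054]); a=(q-cc)@w; v=(q-cc)@u
print(a.min(),a.max(),v.min(),v.max())
line(q[(v<v.min()+.012)&(abs(a)<.06)],"near end")
line(q[(a>.06)&(v>-.085)&(v<.02)],"far side +x")
line(q[(a<-.06)&(v>-.085)&(v<.02)],"near side -x")
```

```text
(625, 600, 3)
image top on plane [[ 0.071 -0.021]
 [ 0.86   0.112]
 [ 0.466  0.045]
 [ 0.423  0.038]
 [ 0.621  0.072]]
-0.07313972939191755 0.07593346000509223 -0.09947673393298276 0.08459586149962021
near end 299 ang -0.1045 pt 0.525 -0.104
far side +x 262 ang 1.4627 pt 0.6068 -0.0455
near side -x 261 ang 1.4669 pt 0.4596 -0.0302
```

```bash
sleep 0.2
```

```text
(no output)
```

View pics/b1.png

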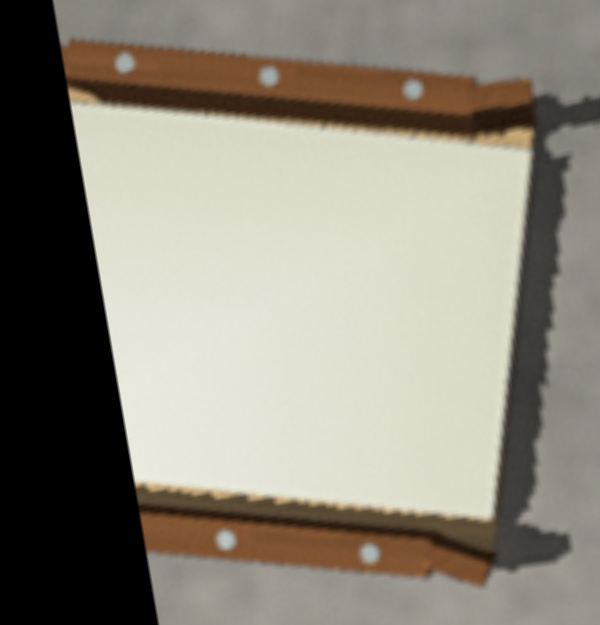

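Run:
```python
from h import *
import pickle
p=pickle.load(open("w3.pkl","rb")); W=cloud(p)
P=(W-np.array([.43938,-.27041,.11228]))@Rn.from_rotvec(telemetry.sense()["eef_rot"]).as_matrix()
m=(abs(P[...,2]+.0195)<.006)&(abs(P[...,1])<.02)&(P[...,0]>.012)&(P[...,0]<.08)
q=P[m]; print(m.sum(), np.percentile(q,[1,50,99],axis=0).round(4))
rows([.5255,-.1136,.115],1.466,1,n=12)
```

```text
3269 [[ 0.0124 -0.0086 -0.0197]
 [ 0.0342 -0.001  -0.0183]
 [ 0.0534  0.007  -0.0165]]
1 12 8.9 -0.4 -0.111; 1 10.9 10.2 -0.4 -0.111; 1 9.7 11.3 -0.4 -0.111; 1 8.4 12.3 -0.4 -0.111; 1 7 13.2 -0.4 -0.111; 1 5.5 13.9 -0.4 -0.111; 1 3.9 14.4 -0.4 -0.112; 1 2.2 14.7 -0.4 -0.111; 1 0.6 14.9 -0.4 -0.112; 1 -1.1 14.9 -0.4 -0.111
1 -2.7 14.7 -0.4 -0.112; 1 -4.3 14.2 -0.3 -0.111
end [ 0.5255 -0.1137  0.115 ] 1.466 from 0.131 rows 12
```

Request:
step_arm --plan "1 12 9 0 -0.111; 1 11 10 0 -0.111; 1 9.5 11.5 0 -0.111; 1 8.5 12.5 0 -0.111; 1 7 13 0 -0.111; 1 5.5 14 0 -0.111; 1 4 14.5 0 -0.112; 1 2 14.5 0 -0.111; 1 0.5 15 0 -0.112; 1 -1 15 0 -0.111"

```text
time: 7.55
tool_pos: [0.5112, -0.139, 0.1095]
eef_rot: [-0.506, -3.099, -0.001]
ft_force: [-0.3, 0.3, -1.4]
opening: 0.0147
```

Request:
step_arm --plan "1 -3 14.5 0 -0.112; 1 -4 14 0 -0.111; 1 0 0 0 0; 1 0 0 0 0"

```text
time: 8.05
tool_pos: [0.5255, -0.1147, 0.1101]
eef_rot: [-0.169, -3.136, 0.0]
ft_force: [-0.5, -0.1, -1.0]
opening: 0.0143
```

Run:
```python
from h import *
import pickle
s=telemetry.sense(); print(s["tool_pos"],s["opening"],s["joint_pos"])
p=capture("wrist"); save(p,"w4"); pickle.dump(p,open("w4.pkl","wb"))
rows([.5255,-.1136,.075],1.466,1)
```

```text
[ 0.52551897 -0.11471166  0.11013266] 0.014253923206615688 [ 0.72171162  0.32373869 -0.68519496  1.80571256  0.22863222  1.09368921
  1.4189014 ]
1 0.2 1.3 35.3 -0.003
end [ 0.5255 -0.1136  0.075 ] 1.4661 from 1.4631 rows 1
```

```bash
sleep 0.2
```

```text
(no output)
```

View pics/w4.png

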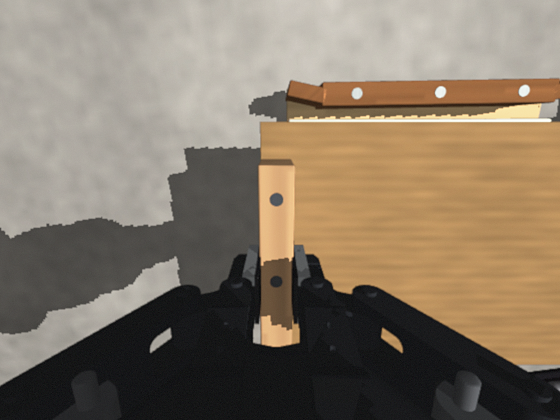

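Run:
```python
from h import *
import pickle
p=pickle.load(open("w4.pkl","rb")); H=hsv(p); V=p["color"].astype(int)
for c in (360,400,480,520): print(c,[ (r,V[r,c].tolist()) for r in range(74,126,3)][:0], H[76:126:2,c,2].tolist())
w=np.array([.9945,-.1046]);u=np.array([.1046,.9945])
for (c,r,z) in [(360,105,.046),(480,104,.046),(520,104,.046),(400,121,.022),(540,121,.022),(262,122,.105),(400,122,.105)]:
    q=plane(p,[[c,r]],z)[0]; print(c,r,z,"a",(q@w).round(4),"v",(q@u).round(4))
```

```text
360 [] [196, 196, 193, 160, 165, 167, 189, 229, 227, 228, 218, 160, 151, 153, 139, 52, 91, 116, 117, 119, 195, 239, 251, 192, 183]
400 [] [199, 198, 174, 164, 167, 165, 165, 164, 163, 158, 152, 153, 162, 170, 109, 53, 103, 118, 117, 116, 253, 231, 252, 200, 188]
480 [] [195, 192, 156, 164, 160, 158, 159, 161, 164, 165, 166, 164, 163, 149, 51, 93, 123, 121, 113, 219, 249, 235, 254, 192, 185]
520 [] [182, 163, 160, 160, 156, 163, 234, 245, 245, 243, 150, 161, 166, 104, 84, 255, 249, 248, 248, 248, 249, 223, 255, 192, 186]
360 105 0.046 a 0.4514 v -0.0027
480 104 0.046 a 0.451 v 0.0773
520 104 0.046 a 0.4511 v 0.1039
400 121 0.022 a 0.4613 v 0.0349
540 121 0.022 a 0.4616 v 0.1407
262 122 0.105 a 0.4629 v -0.0657
400 122 0.105 a 0.4631 v 0.0011
```

Run:
```python
from h import *
rows([.5245,-.1135,.046],1.466,1,n=4)
```

```text
1 0.3 0.3 16.1 -0.001; 1 0.3 0.3 16.1 -0.001; 1 0.3 0.3 16 -0; 1 0.3 0.4 16.1 -0.001
end [ 0.5245 -0.1135  0.046 ] 1.4661 from 1.4631 rows 4
```

Request:
step_arm --plan "1 0.3 0.3 16 -0.001; 1 0.3 0.3 16 -0.001; 1 0.3 0.3 16 0; 1 0.3 0.4 16 -0.001; 1 0 0 0 0; 1 0 0 0 0"

```text
time: 8.85
tool_pos: [0.5254, -0.1126, 0.0471]
eef_rot: [0.16, 3.137, -0.0]
ft_force: [-0.4, 0.2, -1.7]
opening: 0.0146
```

Run:
```python
from h import *
import pickle
s=telemetry.sense(); print(s["tool_pos"],s["opening"],s["ft_force"])
p=capture("wrist"); save(p,"w5"); pickle.dump(p,open("w5.pkl","wb"))
w=np.array([.9945,-.1046]);u=np.array([.1046,.9945])
H=hsv(p)
for c in (350,420,500): print(c,H[60:130:2,c,2].tolist())
p2=capture("top"); save(p2,"t5"); pickle.dump(p2,open("t5.pkl","wb"))
b=wmap(p2,.04,.43,.64,-.14,.13,res=.0005); cv2.imwrite("pics/t5b.png",cv2.cvtColor(b,cv2.COLOR_RGB2BGR))
```

```text
[ 0.52541656 -0.11261392  0.04710278] 0.014555235180267485 [-0.42578169  0.22324256 -1.6618758 ]
350 [204, 182, 167, 171, 171, 169, 171, 169, 169, 169, 166, 164, 161, 159, 161, 157, 158, 160, 126, 56, 55, 57, 118, 114, 118, 120, 125, 255, 242, 236, 252, 198, 183, 190, 191]
420 [199, 155, 169, 167, 170, 165, 167, 168, 167, 165, 162, 159, 156, 153, 158, 162, 166, 166, 106, 54, 57, 83, 118, 117, 117, 112, 113, 110, 176, 234, 252, 194, 183, 188, 191]
500 [176, 159, 166, 162, 161, 160, 160, 163, 163, 164, 165, 165, 166, 163, 164, 164, 162, 149, 70, 57, 57, 107, 121, 120, 120, 118, 118, 251, 245, 221, 252, 194, 192, 198, 201]
```

```bash
sleep 0.2
```

```text
(no output)
```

View pics/w5.png

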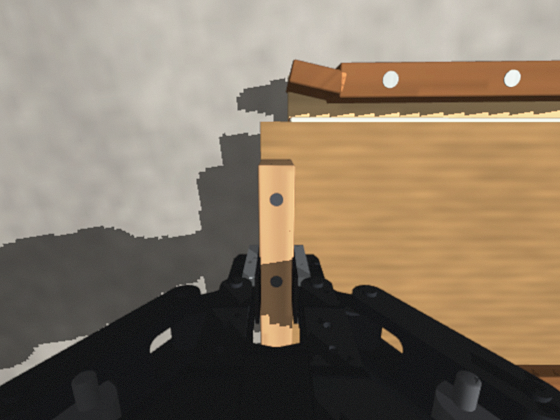

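View pics/t5b.png

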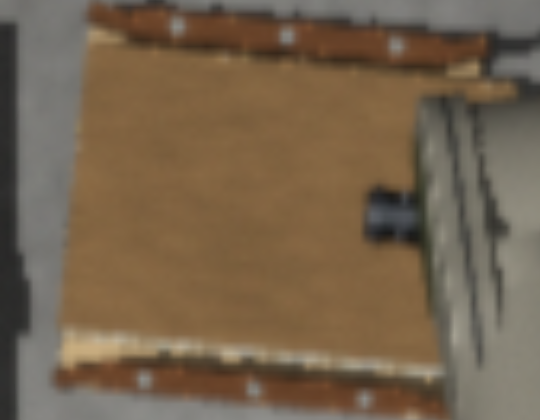

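Run:
```python
from h import *
import pickle
p=pickle.load(open("w5.pkl","rb"))
w=np.array([.9945,-.1046]);u=np.array([.1046,.9945])
b=cv2.resize(cv2.cvtColor(p["color"],cv2.COLOR_RGB2BGR)[90:135,250:350],(800,360),interpolation=cv2.INTER_NEAREST); cv2.imwrite("pics/w5c.png",b)
H=hsv(p)
for c in (300,320,420,500): print(c,[(r,p["color"][r,c].tolist()) for r in range(108,125)])
for n,c,r,z in [("tile corner",291,118,.022),("tile edge",420,115.5,.022),("tile edge",500,113.5,.022),("sheet edge",300,121.5,.0417),("sheet edge",500,121.5,.0417),("sheet corner strip end",260.5,122,.0417),("rail",420,95.5,.046),("rail",540,95,.046)]:
    q=plane(p,[[c,r]],z)[0]; print(n,"a",(q@w).round(4),"v",(q@u).round(4))
s=telemetry.sense(); print(s["tool_pos"][:2]@w,s["tool_pos"][:2]@u)
```

```text
300 [(108, [125, 105, 75]), (109, [126, 106, 78]), (110, [124, 106, 77]), (111, [123, 105, 76]), (112, [123, 106, 77]), (113, [116, 97, 70]), (114, [129, 109, 79]), (115, [221, 183, 130]), (116, [237, 208, 150]), (117, [218, 206, 179]), (118, [238, 241, 231]), (119, [248, 248, 240]), (120, [251, 252, 245]), (121, [239, 237, 218]), (122, [191, 157, 116]), (123, [181, 139, 87]), (124, [186, 144, 92])]
320 [(108, [126, 106, 78]), (109, [123, 103, 73]), (110, [125, 108, 78]), (111, [125, 105, 77]), (112, [124, 105, 76]), (113, [118, 99, 74]), (114, [124, 104, 74]), (115, [221, 183, 131]), (116, [248, 228, 167]), (117, [233, 223, 192]), (118, [237, 239, 229]), (119, [246, 247, 238]), (120, [251, 253, 245]), (121, [239, 236, 217]), (122, [193, 159, 118]), (123, [182, 139, 88]), (124, [183, 142, 91])]
420 [(108, [117, 98, 71]), (109, [117, 99, 73]), (110, [112, 96, 69]), (111, [109, 92, 66]), (112, [113, 96, 69]), (113, [117, 99, 73]), (114, [110, 94, 67]), (115, [120, 99, 71]), (116, [176, 144, 103]), (117, [222, 205, 171]), (118, [233, 234, 225]), (119, [246, 247, 237]), (120, [250, 252, 245]), (121, [239, 238, 220]), (122, [194, 161, 119]), (123, [181, 138, 88]), (124, [183, 140, 91])]
500 [(108, [120, 102, 75]), (109, [117, 98, 72]), (110, [118, 100, 73]), (111, [112, 95, 69]), (112, [118, 99, 71]), (113, [214, 179, 128]), (114, [251, 230, 165]), (115, [247, 227, 165]), (116, [245, 223, 161]), (117, [230, 204, 157]), (118, [221, 217, 197]), (119, [244, 246, 237]), (120, [250, 252, 245]), (121, [239, 237, 218]), (122, [194, 160, 117]), (123, [187, 144, 90]), (124, [192, 148, 96])]
tile corner a 0.4602 v -0.049
tile edge a 0.4587 v 0.0214
tile edge a 0.4575 v 0.0649
sheet edge a 0.4623 v -0.0456
sheet edge a 0.462 v 0.0513
sheet corner strip end a 0.4626 v -0.0647
rail a 0.4508 v 0.0089
rail a 0.4504 v 0.064
0.5345143777037578 -0.05714542129599561
```

```bash
sleep 0.2
```

```text
(no output)
```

View pics/w5c.png

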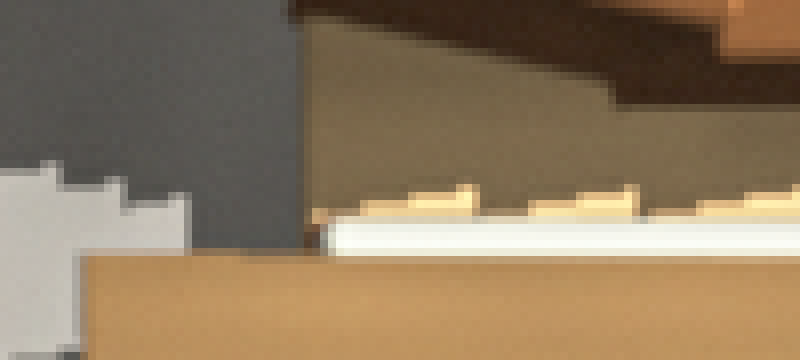

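Request:
step_arm --plan "1 0 -1 3 0; 1 0 -0.7 3 0; 1 0 0 2 0; 1 0 0 0 0; 1 0 0 0 0"

```text
time: 9.57
tool_pos: [0.525, -0.1143, 0.0389]
eef_rot: [0.16, 3.137, -0.0]
ft_force: [-0.5, -0.3, -1.7]
opening: 0.0144
```

```bash
cat > look.py <<'E'
from h import *
import pickle,sys
n=sys.argv[1]; s=telemetry.sense(); p=capture("wrist"); save(p,n); pickle.dump(p,open(n+".pkl","wb"))
w=np.array([.9945,-.1046]);u=np.array([.1046,.9945])
z=s["tool_pos"][2]-.0054
c=p["color"].astype(int)
print(s["time"],s["tool_pos"],s["ft_force"],s["tool_pos"][:2]@w,s["tool_pos"][:2]@u)
print("row119",[ (k,c[119,k].sum()) for k in range(282,298)])
print("row130",[ (k,c[130,k].tolist()) for k in range(255,265)])
print("col320",[ (k,c[k,320].tolist()) for k in range(112,125)])
b=cv2.resize(p["color"][90:135,250:350,::-1],(800,360),interpolation=cv2.INTER_NEAREST); cv2.imwrite(f"pics/{n}c.png",b)
E
python3 look.py w6; python3 - <<'E'
E
```

```text
9.575 [ 0.52497486 -0.11434298  0.03885581] [-0.47622675 -0.32907441 -1.70866091] 0.5340477748654474 -0.058801721965694165
row119 [(282, np.int64(249)), (283, np.int64(242)), (284, np.int64(250)), (285, np.int64(249)), (286, np.int64(243)), (287, np.int64(243)), (288, np.int64(244)), (289, np.int64(253)), (290, np.int64(249)), (291, np.int64(244)), (292, np.int64(202)), (293, np.int64(197)), (294, np.int64(412)), (295, np.int64(605)), (296, np.int64(725)), (297, np.int64(737))]
row130 [(255, [195, 192, 182]), (256, [194, 192, 181]), (257, [198, 196, 184]), (258, [198, 195, 187]), (259, [173, 169, 163]), (260, [158, 134, 111]), (261, [174, 134, 87]), (262, [184, 143, 91]), (263, [184, 142, 93]), (264, [184, 144, 94])]
col320 [(112, [123, 105, 76]), (113, [123, 105, 77]), (114, [116, 100, 72]), (115, [125, 104, 74]), (116, [185, 150, 109]), (117, [226, 210, 177]), (118, [236, 237, 228]), (119, [246, 247, 237]), (120, [250, 251, 243]), (121, [238, 236, 216]), (122, [191, 157, 115]), (123, [183, 140, 89]), (124, [183, 141, 91])]
```

```bash
sleep 0.2
```

```text
(no output)
```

View pics/w6c.png

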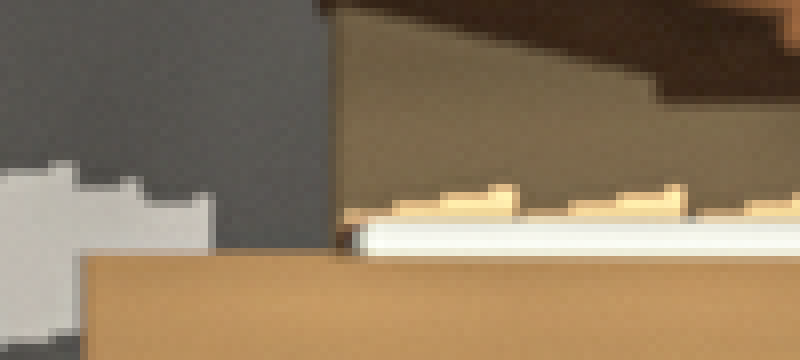

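Run:
```python
from h import *
import pickle
p=pickle.load(open("w6.pkl","rb"))
w=np.array([.9945,-.1046]);u=np.array([.1046,.9945])
for n,c,r,z in [("tile corner",294.3,119,.022),("tile edge",320,117.2,.022),("sheet edge",300,121.7,.0335),("sheet end",259.8,125,.0335),("strip top face",260,175,.0585),("strip in",294.5,175,.0585)]:
    q=plane(p,[[c,r]],z)[0]; print(n,"a",(q@w).round(4),"v",(q@u).round(4))
```

```text
tile corner a 0.4607 v -0.0495
tile edge a 0.4597 v -0.0361
sheet edge a 0.4622 v -0.0474
sheet end a 0.4637 v -0.0669
strip top face a 0.4841 v -0.0657
strip in a 0.4841 v -0.0511
```

Request:
step_arm --plan "1 0 0 2 0; 1 0 0 1.5 0; 1 0 0 1 0; 1 0 0 0 0; 1 0 0 0 0"

```text
time: 10.25
tool_pos: [0.5249, -0.1144, 0.0343]
eef_rot: [0.16, 3.137, -0.0]
ft_force: [-0.6, 0.1, -1.6]
opening: 0.0148
```

Request:
step_arm --plan "1 0 0 1 0; 1 0 0 0.5 0; 1 0 0 0 0; 1 0 0 0 0"

```text
time: 10.75
tool_pos: [0.525, -0.1144, 0.0333]
eef_rot: [0.16, 3.137, -0.001]
ft_force: [-2.4, -0.4, 4.4]
opening: 0.0142
```

```bash
python3 look.py w7 | head -1
```

```text
10.75 [ 0.52503595 -0.11441224  0.03331682] [-2.39808671 -0.36148271  4.35834118] 0.5341157743142161 -0.05886421348523644
```

Request:
step_arm --plan "0.75 0 0 0 0; 0.7 0 0 0 0; 0.65 0 0 0 0; 0.6 0 0 0 0; 0.6 0 0 -10 0; 0.6 0 0 -20 0; 0.6 0 0 -40 0; 0.4 0 0 -50 0; 0 0 0 -50 0; 0 0 0 0 0"

```text
time: 12.05
tool_pos: [0.5272, -0.1143, 0.2083]
eef_rot: [0.159, 3.13, -0.004]
ft_force: [-0.3, -0.4, -0.5]
opening: 0.0842
```

```bash
python3 look.py w8 | head -1
python3 - <<'E'
from h import *
p=capture("scene"); save(p,"s8"); cv2.imwrite("pics/s8c.png",cv2.resize(p["color"][120:300,130:420,::-1],(800,497),interpolation=cv2.INTER_CUBIC))
E
```

```text
12.05 [ 0.52717374 -0.11429521  0.20832065] [-0.29174018 -0.42922466 -0.48596043] 0.5362295633377144 -0.058524208417211065
```

```bash
sleep 0.2
```

```text
(no output)
```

View pics/w8.png

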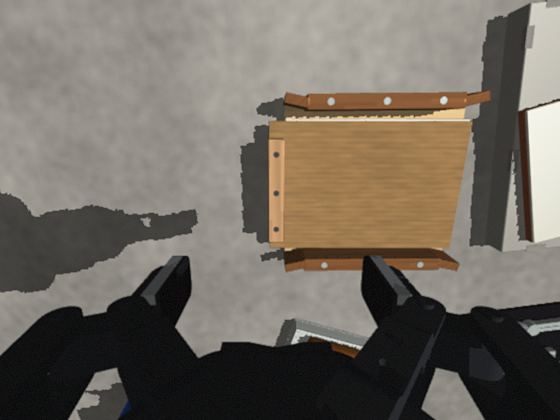

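View pics/s8c.png

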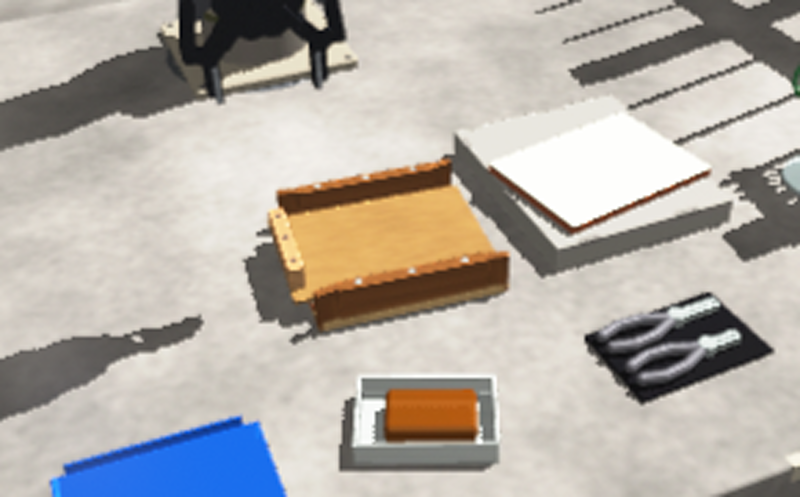

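The sheet lies flat between the rails with its strip at the end away from the slab: wrist picture, sheet (269–472, 121–248), strip (277,193). Next I'll measure the sheet, spare tile and slab.

```bash
python3 - <<'E'
from h import *
import pickle
w=np.array([.9945,-.1046]);u=np.array([.1046,.9945])
p=pickle.load(open("w8.pkl","rb"));H=hsv(p);V=p["color"].astype(int)
m=(H[...,0]<25)&(H[...,1]>80)&(H[...,2]>150); r=np.zeros(m.shape,bool); r[118:252,295:480]=1
# lines in image of sheet: top edge/bottom edge/right edge
def sub(px): q=plane(p,[px],.027)[0]; return (q@w).round(4),(q@u).round(4)
for c in (310,370,430): 
    col=H[:,c,1].astype(int); print(c,"sat",col[114:126].tolist(),H[114:126,c,2].tolist(),"|",H[240:256,c,2].tolist())
for rr in (140,190,235): print(rr,H[rr,262:300,1].tolist(),H[rr,262:300,2].tolist(),"|",H[rr,450:478,2].tolist())
E
python3 - <<'E'
import cv2
im=cv2.imread("pics/w8.png")
cv2.imwrite("pics/w8c.png",cv2.resize(im[85:275,250:550],(800,507),interpolation=cv2.INTER_NEAREST))
E
```

```text
310 sat [98, 102, 100, 103, 78, 25, 28, 74, 132, 131, 127, 128] [104, 100, 107, 184, 216, 212, 221, 176, 155, 160, 161, 159] | [162, 165, 163, 163, 164, 163, 158, 129, 72, 62, 65, 65, 70, 68, 64, 65]
370 sat [100, 101, 104, 103, 77, 24, 24, 72, 132, 132, 129, 127] [97, 98, 155, 218, 224, 224, 229, 180, 159, 164, 166, 167] | [165, 163, 154, 151, 155, 155, 155, 134, 88, 66, 71, 69, 64, 62, 62, 61]
430 sat [102, 95, 95, 98, 93, 34, 22, 65, 131, 132, 127, 129] [185, 237, 232, 230, 212, 218, 225, 169, 154, 166, 168, 166] | [164, 162, 156, 157, 161, 166, 165, 152, 111, 75, 72, 58, 64, 62, 67, 67]
140 [19, 15, 18, 19, 19, 22, 95, 115, 115, 116, 114, 113, 114, 114, 115, 111, 111, 114, 114, 113, 113, 111, 122, 126, 128, 126, 125, 128, 126, 126, 125, 126, 129, 127, 127, 128, 127, 126] [67, 67, 70, 68, 67, 69, 118, 188, 217, 214, 211, 207, 201, 197, 189, 188, 188, 190, 190, 189, 190, 197, 178, 164, 165, 166, 165, 164, 164, 166, 165, 166, 168, 168, 167, 170, 171, 170] | [171, 173, 174, 172, 174, 173, 173, 172, 170, 172, 170, 170, 169, 171, 168, 168, 168, 169, 168, 158, 156, 158, 113, 65, 64, 68,
[... 324 characters left out ...]
 169, 166, 165, 165, 162, 161, 163, 161, 161, 158, 163] | [170, 174, 173, 172, 173, 173, 172, 172, 169, 167, 156, 150, 151, 153, 152, 153, 151, 151, 151, 150, 150, 153, 109, 64, 63, 65, 64, 65]
235 [22, 15, 22, 26, 20, 4, 63, 112, 115, 116, 114, 114, 114, 115, 115, 115, 114, 114, 118, 113, 115, 120, 126, 129, 130, 127, 129, 131, 127, 125, 127, 127, 129, 129, 125, 129, 130, 130] [69, 70, 69, 69, 64, 60, 73, 168, 197, 195, 203, 208, 210, 208, 202, 199, 195, 194, 195, 201, 202, 166, 158, 164, 165, 167, 166, 165, 167, 167, 165, 167, 164, 164, 165, 164, 163, 163] | [158, 159, 153, 149, 150, 148, 148, 149, 149, 149, 149, 148, 148, 151, 148, 146, 147, 147, 150, 152, 111, 64, 64, 67, 67, 67, 65, 65]
```

```bash
sleep 0.2
```

```text
(no output)
```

View pics/w8c.png

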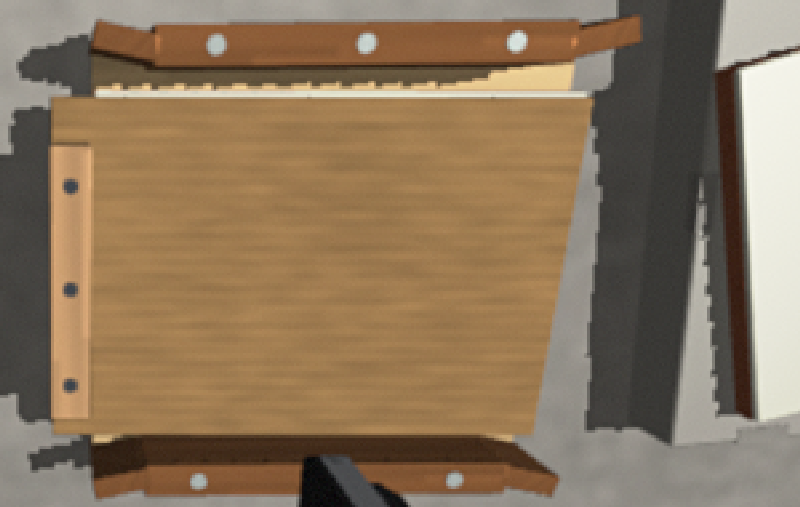

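Run:
```python
from h import *
import pickle
w=np.array([.9945,-.1046]);u=np.array([.1046,.9945])
p=pickle.load(open("w8.pkl","rb"))
def sub(c,r,z): q=plane(p,[[c,r]],z)[0]; return (q@w).round(4),(q@u).round(4)
print("near edge",sub(310,121.3,.027),sub(430,121.2,.027),"far",sub(310,247,.027),sub(430,247.6,.027))
print("strip out",sub(267.9,140,.052),sub(268.2,235,.052),"strip in top",sub(283.9,145,.052),sub(283.5,235,.052))
print("field end",sub(472,140,.027),sub(458,235,.027))
print("tile near edge", sub(310,118.2,.022),sub(370,118.2,.022),sub(430,118.4,.022))
rows([.46,.22,.30],1.76,0,step=50)
```

```text
near edge (np.float64(0.4629), np.float64(-0.023)) (np.float64(0.4623), np.float64(0.1041)) far (np.float64(0.6071), np.float64(-0.0177)) (np.float64(0.6073), np.float64(0.1261))
strip out (np.float64(0.481), np.float64(-0.067)) (np.float64(0.5821), np.float64(-0.0671)) strip in top (np.float64(0.4858), np.float64(-0.051)) (np.float64(0.5821), np.float64(-0.0504))
field end (np.float64(0.4816), np.float64(0.1522)) (np.float64(0.591), np.float64(0.1567))
tile near edge (np.float64(0.4596), np.float64(-0.0225)) (np.float64(0.4594), np.float64(0.0418)) (np.float64(0.4594), np.float64(0.1061))
0 12.3 40.8 -12 -0.036; 0 10.9 41.2 -12 -0.036; 0 9.4 41.5 -12 -0.037; 0 7.8 41.8 -12 -0.036; 0 6.3 42.1 -12 -0.037; 0 4.8 42.3 -12 -0.036; 0 3.2 42.5 -12 -0.037; 0 1.7 42.6 -12.1 -0.036
end [0.46 0.22 0.3 ] 1.76 from 1.469 rows 8
```

Request:
step_arm --plan "0 12 41 -12 -0.036; 0 11 41 -12 -0.036; 0 9 41.5 -12 -0.037; 0 8 42 -12 -0.036; 0 6 42 -12 -0.037; 0 5 42 -12 -0.036; 0 3 42.5 -12 -0.037; 0 2 42.5 -12 -0.036; 0 0 0 0 0; 0 0 0 0 0"

```text
time: 13.4
tool_pos: [0.4597, 0.2199, 0.2984]
eef_rot: [0.298, -3.127, 0.001]
ft_force: [0.8, -0.4, -0.1]
opening: 0.0857
```

Run:
```python
from h import *
import pickle
w=np.array([.9945,-.1046]);u=np.array([.1046,.9945])
s=telemetry.sense(); print(s["time"],s["tool_pos"],s["joint_pos"])
p=capture("wrist"); save(p,"w9"); pickle.dump(p,open("w9.pkl","wb")); H=hsv(p)
m=(H[...,1]<45)&(H[...,2]>195)
cv2.imwrite("pics/w9m.png",m.astype(np.uint8)*255)
for k in ["tile_center","slab_top"]: print(spotter.recognise(p,k)[:1])
```

```text
13.4 [0.45966531 0.21988807 0.29841639] [ 0.38992045  0.14427108 -1.00394719  1.61196059  0.12267551  1.45359747
  1.13730779]
[{'xy': [290.5, 223.5], 'confidence': 0.97}]
[{'xy': [296.3, 153.5], 'confidence': 0.84}]
```

```bash
sleep 0.2
```

```text
(no output)
```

View pics/w9.png

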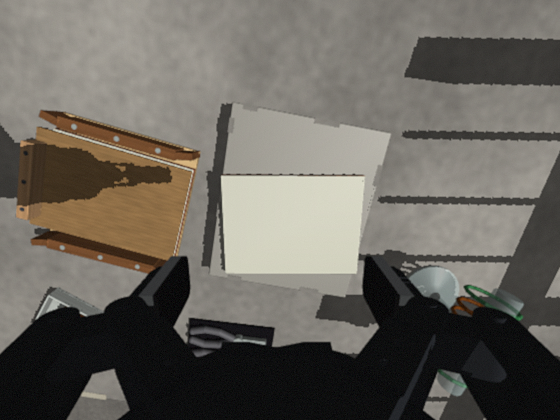

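View pics/w9m.png

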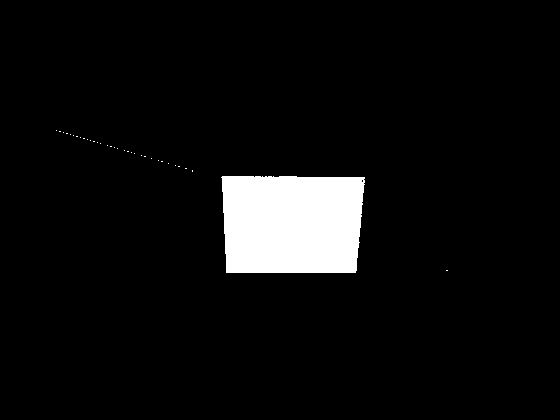

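The tile fills (221–365, 176–273). The slab runs from (228,103) to (390,130) and down to (345,295), and the rack with its sheet is on the left.

Run:
```python
from h import *
import pickle
w=np.array([.9945,-.1046]);u=np.array([.1046,.9945])
p=pickle.load(open("w9.pkl","rb")); H=hsv(p)
m=big((H[...,1]<45)&(H[...,2]>195))
x,rms,n=rectfit(p,m,.042,.15,.2); print("tile",x.round(4),rms,n,"a,v",(x[:2]@w).round(4),(x[:2]@u).round(4))
# slab corners picked
for c in [(230,103),(390,131),(345,297),(211,275)]:
    q=plane(p,[c],.03)[0]; print("slab",c,q.round(4),(q@w).round(4),(q@u).round(4))
# sheet corners at z .027
for c in [(37,127),(197,168),(179,268)]:
    q=plane(p,[c],.027)[0]; print("sheet",q.round(4),(q@w).round(4),(q@u).round(4))
for c in [(200,152),(160,269)]:
    q=plane(p,[c],.046)[0]; print("rail end",q.round(4),(q@w).round(4),(q@u).round(4))
W=cloud(p); print("z tile",np.nanmedian(W[190:260,240:340,2]),"slab",np.nanmedian(W[130:160,250:350,2]),"sheet",np.nanmedian(W[190:230,100:160,2]))
```

```text
tile [ 0.5236  0.2556 -1.3855  0.1455  0.1955] 0.0004406088659124501 462 a,v 0.494 0.3089
slab (230, 103) [0.3735 0.1412] 0.3567 0.1795
slab (390, 131) [0.3679 0.3601] 0.3282 0.3966
slab (345, 297) [0.6282 0.3648] 0.5866 0.4285
slab (211, 275) [0.63   0.1493] 0.6109 0.2144
sheet [ 0.4538 -0.1135] 0.4632 -0.0654
sheet [0.4682 0.1076] 0.4543 0.156
sheet [0.6291 0.0982] 0.6154 0.1635
rail end [0.4427 0.1136] 0.4283 0.1593
rail end [0.6252 0.0755] 0.6139 0.1405
z tile 0.04182441521831576 slab 0.02972322867772409 sheet 0.02682828479226093
```

Run:
```python
from h import *
p,a=rows([.4218,.2671,.06],1.756,0,step=42)
```

```text
0 4.8 9.1 39.7 0; 0 4.8 9.1 39.7 0; 0 4.8 9.1 39.7 0.001; 0 4.8 9.1 39.8 0; 0 4.8 9.2 39.7 0.001; 0 4.9 9.1 39.8 0
end [0.4218 0.2671 0.06  ] 1.7564 from 1.7584 rows 6
```

Request:
step_arm --plan "0 5 9 40 0; 0 5 9 40 0; 0 5 9 40 0.001; 0 5 9 40 0; 0 5 9 40 0.001; 0 5 9 38 0; 0 0 0 0 0; 0 0 0 0 0"

```text
time: 14.55
tool_pos: [0.4217, 0.267, 0.0621]
eef_rot: [-0.292, 3.127, 0.001]
ft_force: [0.0, -0.6, -0.2]
opening: 0.0854
```

Request:
step_arm --plan "0 0 0 15 0; 0 0 0 12 0; 0 0 0 8 0; 0 0 0 2 0; 0 0 0 0 0; 0 0 0 0 0"

```text
time: 15.3
tool_pos: [0.4208, 0.2673, 0.0241]
eef_rot: [-0.294, 3.127, 0.0]
ft_force: [0.2, 0.8, -0.3]
opening: 0.0858
```

Run:
```python
from h import *
import pickle
s=telemetry.sense(); print(s["time"],s["tool_pos"],s["ft_force"])
p=capture("wrist"); save(p,"w10"); pickle.dump(p,open("w10.pkl","wb")); 
p=capture("scene"); save(p,"s10"); cv2.imwrite("pics/s10c.png",cv2.resize(p["color"][120:270,220:480,::-1],(800,461),interpolation=cv2.INTER_CUBIC))
```

```text
15.3 [0.42083916 0.26731811 0.02407763] [ 0.23594587  0.80989539 -0.30011168]
```

```bash
sleep 0.2
```

```text
(no output)
```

View pics/w10.png

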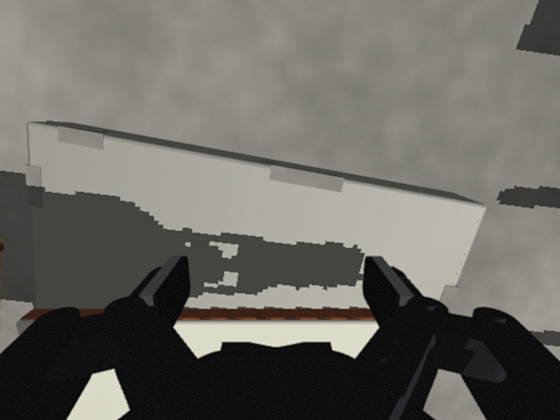

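View pics/s10c.png

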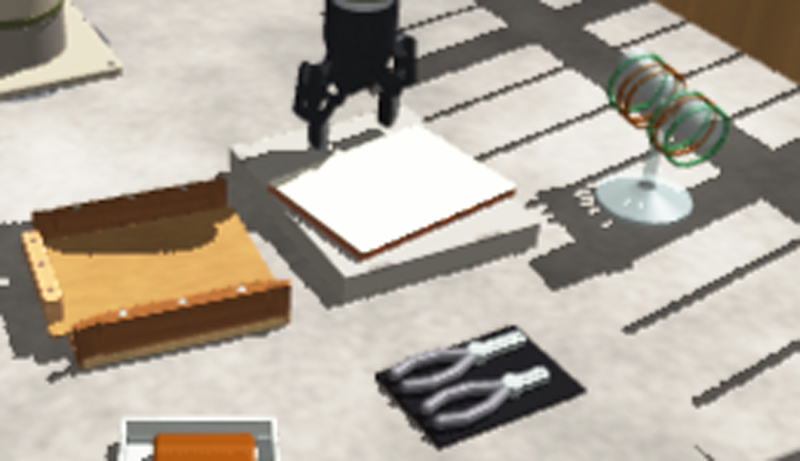

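Run:
```python
from h import *
import pickle
p=pickle.load(open("w10.pkl","rb")); W=cloud(p)
R=Rn.from_rotvec([-0.294,3.127,0]).as_matrix(); P=(W-np.array([.4208,.2673,.0241]))@R
for u,v in [(180,258),(183,262),(185,270),(187,290),(186,296),(160,275),(145,295),(370,258),(375,265),(372,290)]: print(u,v,P[v,u].round(4),W[v,u].round(4))
```

```text
180 258 [ 0.0111 -0.0442 -0.0186] [0.4182 0.2218 0.0427]
183 262 [ 0.0091 -0.043  -0.0186] [0.4199 0.2233 0.0427]
185 270 [ 0.0041 -0.043  -0.0169] [0.4248 0.2243 0.041 ]
187 290 [-0.0064 -0.0429 -0.0172] [0.4351 0.2264 0.0413]
186 296 [-0.0079 -0.0426 -0.02  ] [0.4365 0.2269 0.0442]
160 275 [ 0.0112 -0.0473 -0.0348] [0.4186 0.2188 0.0589]
145 295 [ 0.0111 -0.0471 -0.0494] [0.4186 0.2189 0.0735]
370 258 [ 0.0113  0.0434 -0.0191] [0.4016 0.3079 0.0432]
375 265 [ 0.0116  0.0432 -0.0267] [0.4013 0.3076 0.0508]
372 290 [-0.0001  0.0426 -0.0277] [0.4129 0.3092 0.0518]
```

Request:
step_arm --plan "0 0 0 2 0; 0 0 0 1 0; 0 0 0 1 0; 0 0 0 0 0; 0 0 0 0 0"

```text
time: 16.02
tool_pos: [0.4207, 0.2671, 0.0198]
eef_rot: [-0.294, 3.128, -0.0]
ft_force: [0.8, -0.4, 0.3]
opening: 0.0853
```

Request:
step_arm --plan "0 0 0 1 0; 0 0 0 1 0; 0 0 0 0 0; 0 0 0 0 0"

```text
time: 16.52
tool_pos: [0.4207, 0.2671, 0.0178]
eef_rot: [-0.294, 3.128, -0.0]
ft_force: [-0.5, 0.2, -0.1]
opening: 0.0852
```

Run:
```python
from h import *
roc=np.array([.5498,.1156]); C0=np.array([.4336,.2693])
s=telemetry.sense(); P=s["tool_pos"][:2]; a=1.756
R=Rn.from_rotvec(s["eef_rot"]).as_matrix(); a=np.arctan2(R[1,1],R[0,1]); print(a)
X=np.array([-np.sin(a),np.cos(a)]);Y=np.array([np.cos(a),np.sin(a)]); d=(C0-P)*1000; print("approach",d@X,d@Y)
p=C0;n=12;out=[];a=1.756
for i in range(1,n+1):
    ph=-.290*i/n; c,s_=np.cos(ph),np.sin(ph); q=roc+np.array([[c,-s_],[s_,c]])@(C0-roc)
    X=np.array([-np.sin(a),np.cos(a)]);Y=np.array([np.cos(a),np.sin(a)]); d=(q-p)*1000
    out.append(f"0 {d@X:.1f} {d@Y:.1f} 0 {0.29/n:.4f}"); p=q; a-=.29/n
print("; ".join(out),p,a)
```

```text
1.7579733332943444
approach -13.076320039195934 -0.24460461964743718
0 -4.2 2.0 0 0.0242; 0 -4.2 2.0 0 0.0242; 0 -4.2 2.0 0 0.0242; 0 -4.2 2.0 0 0.0242; 0 -4.2 2.0 0 0.0242; 0 -4.2 2.0 0 0.0242; 0 -4.2 2.0 0 0.0242; 0 -4.2 2.0 0 0.0242; 0 -4.2 2.0 0 0.0242; 0 -4.2 2.0 0 0.0242; 0 -4.2 2.0 0 0.0242; 0 -4.2 2.0 0 0.0242 [0.48240292 0.29610973] 1.466
```

Request:
step_arm --plan "0 -4 0 0 0; 0 -4 0 0 0; 0 -3.5 0 0 0; 0 -1.5 0 0 0; 0 0 0 0 0; 0 -4.2 2 0 0.024; 0 -4.2 2 0 0.024; 0 -4.2 2 0 0.024"

```text
time: 17.52
tool_pos: [0.4449, 0.2777, 0.0177]
eef_rot: [0.178, -3.136, 0.0]
ft_force: [-2.2, -0.4, -0.4]
opening: 0.0855
```

```bash
cat > tl.py <<'E'
from h import *
import pickle,sys
w=np.array([.9945,-.1046]);u=np.array([.1046,.9945])
n=sys.argv[1]; cam=sys.argv[2]; s=telemetry.sense(); print(s["time"],s["tool_pos"].round(4),s["ft_force"].round(1))
p=capture(cam); save(p,n); pickle.dump(p,open(n+".pkl","wb")); H=hsv(p)
m=(H[...,1]<45)&(H[...,2]>(175 if cam=="top" else 195))
if cam=="top": r=np.zeros(m.shape,bool); r[190:270,160:330]=1; m&=r
m=big(m); x,rms,k=rectfit(p,m,.042,.15,.2)
if np.sin(x[2])>0: x[2]-=np.pi
print("tile",x.round(4),"rms",round(rms*1000,2),k,"a,v",(x[:2]@w).round(4),(x[:2]@u).round(4))
E
python3 tl.py t11 top
python3 - <<'E'
import cv2
im=cv2.imread("pics/t11.png"); cv2.imwrite("pics/t11c.png",cv2.resize(im[180:280,150:350],(800,400),interpolation=cv2.INTER_CUBIC))
E
```

```text
17.525 [0.4449 0.2777 0.0177] [-2.2 -0.4 -0.4]
tile [ 0.5471  0.2582 -1.4559  0.1181  0.1946] rms 6.52 183 a,v 0.5171 0.314
```

```bash
sleep 0.2
```

```text
(no output)
```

View pics/t11c.png

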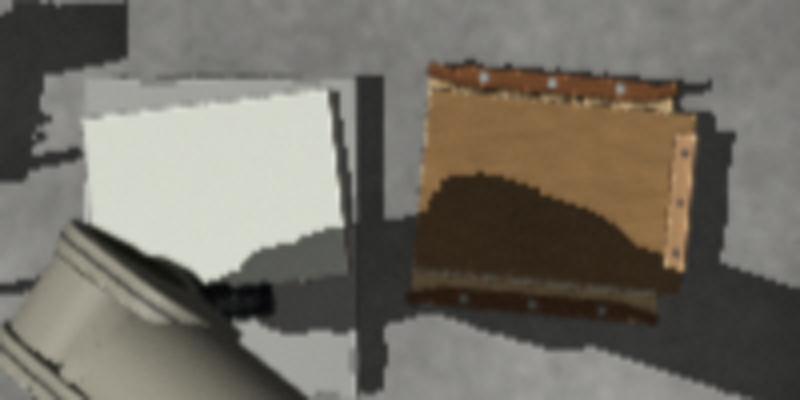

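Request:
step_arm --plan "0 -4.2 2 0 0.024; 0 -4.2 2 0 0.024; 0 -4.2 2 0 0.024; 0 -4.2 2 0 0.024; 0 -4.2 2 0 0.024; 0 -4.2 2 0 0.024; 0 0 0 0 0; 0 0 0 0 0"

```text
time: 18.58
tool_pos: [0.4698, 0.2909, 0.018]
eef_rot: [0.045, 3.14, 0.0]
ft_force: [-0.0, 0.3, -0.1]
opening: 0.0855
```

Run:
```python
from h import *
import pickle
w=np.array([.9945,-.1046]);u=np.array([.1046,.9945])
s=telemetry.sense(); R=Rn.from_rotvec(s["eef_rot"]).as_matrix(); print(s["tool_pos"],np.arctan2(R[1,1],R[0,1]),s["ft_force"])
p=capture("top"); save(p,"t12"); pickle.dump(p,open("t12.pkl","wb")); H=hsv(p)
m=(H[...,1]<45)&(H[...,2]>175); r=np.zeros(m.shape,bool); r[190:270,160:245]=1; m=big(m&r)
cs,_=cv2.findContours(m.astype(np.uint8),cv2.RETR_EXTERNAL,cv2.CHAIN_APPROX_NONE); c=max(cs,key=cv2.contourArea)[:,0,:]; q=plane(p,c,.042)
a=q@w; v=q@u
far=[ (vv, a[(abs(v-vv)<.004)].max()) for vv in np.arange(.24,.40,.02)]; print(np.round(far,4))
tr=[ (aa, v[(abs(a-aa)<.004)].max()) for aa in np.arange(.50,.60,.015)]; print(np.round(tr,4))
ld=[ (aa, v[(abs(a-aa)<.004)].min()) for aa in np.arange(.50,.60,.015)]; print(np.round(ld,4))
```

```text
[0.46982762 0.2909143  0.01801917] 1.5420619495012842 [-0.03717999  0.27200629 -0.08998978]
[[0.24   0.602 ]
 [0.26   0.6001]
 [0.28   0.5982]
 [0.3    0.5959]
 [0.32   0.594 ]
 [0.34   0.5953]
 [0.36   0.5933]
 [0.38   0.5914]
 [0.4    0.5891]]
[[0.5    0.4141]
 [0.515  0.4096]
 [0.53   0.4114]
 [0.545  0.4133]
 [0.56   0.4147]
 [0.575  0.4166]
 [0.59   0.4177]]
[[0.5    0.2531]
 [0.515  0.216 ]
 [0.53   0.2174]
 [0.545  0.2159]
 [0.56   0.2176]
 [0.575  0.219 ]
 [0.59   0.2207]]
```

Request:
step_arm --plan "0 -4.5 2 0 0.026; 0 -4.5 2 0 0.026; 0 -4.5 2 0 0.026; 0 0 0 0 0; 0 0 0 0 0"

```text
time: 19.25
tool_pos: [0.4837, 0.2959, 0.0177]
eef_rot: [0.168, 3.136, -0.0]
ft_force: [-0.3, -0.7, -1.1]
opening: 0.0855
```

Run:
```python
from h import *
s=telemetry.sense(); R=Rn.from_rotvec(s["eef_rot"]).as_matrix(); print(s["tool_pos"],np.arctan2(R[1,1],R[0,1]),s["ft_force"])
# back off 15mm along +tool x, rise, look from above
X=R[:,0]; q=s["tool_pos"]+.015*X; print(q)
rows([.46,.23,.30],1.466,0,start=q+[0,0,.05],step=45)
```

```text
[0.48366088 0.29587189 0.01772937] 1.4638975345809657 [-0.34316356 -0.70928212 -1.09415067]
[0.46874651 0.29747232 0.01771925]
0 0.2 -11.3 -38.7 -0; 0 0.3 -11.3 -38.7 -0; 0 0.2 -11.4 -38.7 -0.001; 0 0.3 -11.3 -38.7 -0; 0 0.3 -11.4 -38.7 -0.001; 0 0.2 -11.3 -38.8 -0
end [0.46 0.23 0.3 ] 1.4659 from 1.4639 rows 6
```

Request:
step_arm --plan "0 8 0 0 0; 0 8 0 0 0; 0 0 0 -25 0; 0 0 0 -25 0; 0 0 -14 -39 0; 0 0 -14 -39 0; 0 0 -14 -39 0; 0 0 -14 -39 0; 0 0 -12 -39 0; 0 0 0 -39 0"

```text
time: 20.5
tool_pos: [0.4595, 0.2293, 0.303]
eef_rot: [0.169, 3.136, -0.002]
ft_force: [1.8, -0.2, -0.6]
opening: 0.0855
```

Request:
step_arm --plan "0 0 0 0 0; 0 0 0 0 0"

```text
time: 20.75
tool_pos: [0.4595, 0.2302, 0.301]
eef_rot: [-0.167, -3.137, 0.001]
ft_force: [-0.4, -0.6, 0.2]
opening: 0.0856
```

```bash
python3 tl.py w13 wrist
```

```text
20.75 [0.4595 0.2302 0.301 ] [-0.4 -0.6  0.2]
tile [ 0.5649  0.256  -1.6803  0.1454  0.1942] rms 1.07 443 a,v 0.535 0.3137
```

```bash
sleep 0.2
```

```text
(no output)
```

View pics/w13.png

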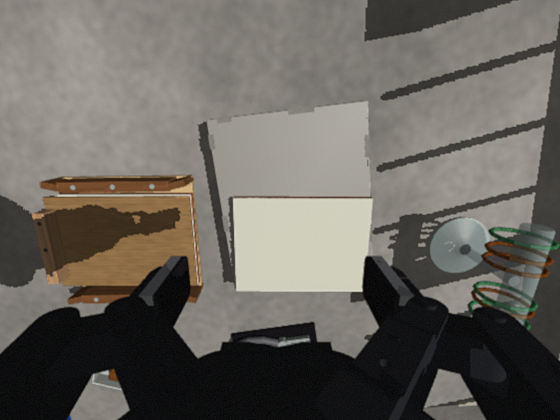

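The tile is now square to the rack, with a heading error of about 0.005 rad, and centred on the sheet line to within 1 mm. Next I'll go behind its trailing edge.

Run:
```python
from h import *
p,a=rows([.578,.3816,.30],-.105,0,n=10)
```

```text
0 -10.2 16.3 0.1 0.157; 0 -7.5 17.7 0.1 0.157; 0 -4.6 18.7 0.1 0.157; 0 -1.7 19.2 0.1 0.157; 0 1.4 19.2 0 0.157; 0 4.3 18.7 0.1 0.157; 0 7.2 17.8 0 0.157; 0 9.9 16.5 0.1 0.157; 0 12.4 14.8 0 0.157; 0 14.5 12.6 0.1 0.156
end [0.578  0.3816 0.3   ] -0.1047 from 1.4643 rows 10
```

Request:
step_arm --plan "0 -10 16.5 0 0.157; 0 -7.5 17.5 0 0.157; 0 -4.5 18.5 0 0.157; 0 -1.5 19 0 0.157; 0 1.5 19 0 0.157; 0 4.5 18.5 0 0.157; 0 7 18 0 0.157; 0 10 16.5 0 0.157; 0 12.5 15 0 0.157; 0 14.5 12.5 0 0.156"

```text
time: 22.05
tool_pos: [0.5777, 0.3821, 0.2999]
eef_rot: [-2.34, -2.097, 0.004]
ft_force: [0.6, 0.4, 0.7]
opening: 0.0856
```

Request:
step_arm --plan "0 0 0 0 0; 0 0 0 0 0"

```text
time: 22.3
tool_pos: [0.5773, 0.3813, 0.3009]
eef_rot: [-2.332, -2.106, 0.002]
ft_force: [1.1, -0.3, 0.1]
opening: 0.0851
```

Run:
```python
from h import *
s=telemetry.sense(); print(s["tool_pos"],s["joint_pos"])
rows([.578,.3816,.07],-.1055,0,n=6)
```

```text
[0.57732398 0.38132298 0.30090471] [-0.25026094  0.54155654 -0.65623309  1.10711692  0.319836    1.59023549
 -0.92942321]
0 0.1 0.1 38.5 0.001; 0 0 0.1 38.5 0.001; 0 0.1 0.1 38.5 0; 0 0 0.1 38.5 0.001; 0 0.1 0.1 38.5 0; 0 0 0.1 38.4 0.001
end [0.578  0.3816 0.07  ] -0.1058 from -0.1018 rows 6
```

Request:
step_arm --plan "0 0 0 38 0.002; 0 0 0 38 0.001; 0 0 0 38 0; 0 0 0 38 0; 0 0 0 38 0; 0 0 0 38 0; 0 0 0 0 0; 0 0 0 0 0"

```text
time: 23.3
tool_pos: [0.5784, 0.3818, 0.0757]
eef_rot: [2.337, 2.099, 0.003]
ft_force: [0.2, 0.7, 0.4]
opening: 0.0854
```

Run:
```python
from h import *
s=telemetry.sense(); R=Rn.from_rotvec(s["eef_rot"]).as_matrix(); print(s["time"],s["tool_pos"],s["ft_force"],np.arctan2(R[1,1],R[0,1]))
p=capture("wrist"); save(p,"w14")
p=capture("scene"); save(p,"s14"); cv2.imwrite("pics/s14c.png",cv2.resize(p["color"][100:270,220:480,::-1],(780,510),interpolation=cv2.INTER_CUBIC))
```

```text
23.3 [0.57838754 0.38176457 0.07568814] [0.2401517  0.7039647  0.38096852] -0.10753227115017029
```

```bash
sleep 0.2
```

```text
(no output)
```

View pics/s14c.png

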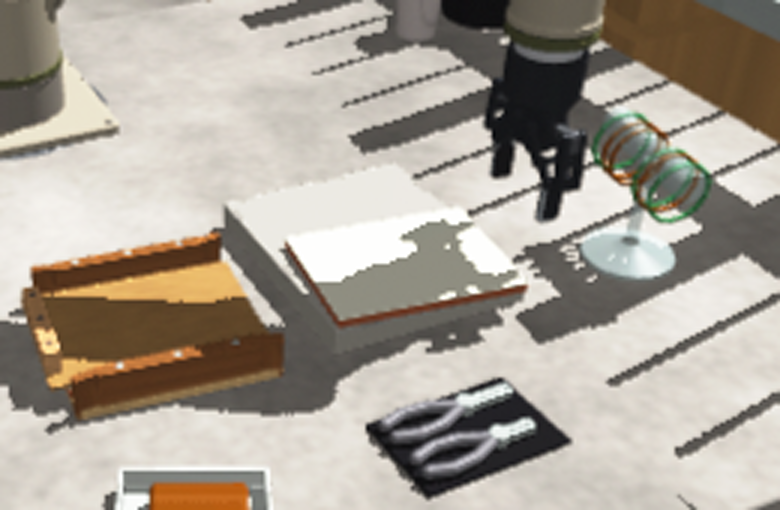

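View pics/w14.png

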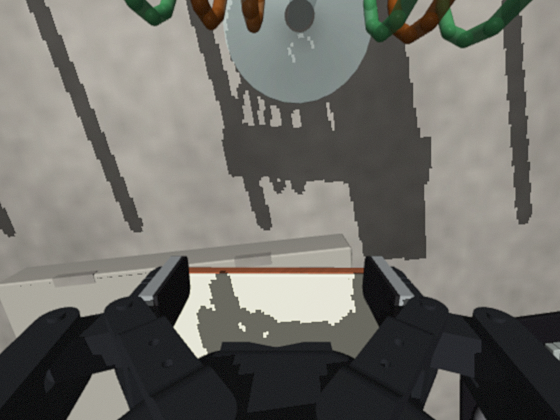

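Run:
```python
from h import *
w=np.array([.9945,-.1046]);u=np.array([.1046,.9945])
p=capture("wrist"); s=telemetry.sense()
c=p["color"].astype(int); print([(r,c[r,280].tolist()) for r in range(262,276)])
for r in (267,272):
  for col in (200,350):
    q=plane(p,[[col,r]],.042 if r==272 else .032)[0]; print(r,col,(q@w).round(4),(q@u).round(4))
print("tcp",s["tool_pos"][:2]@w,s["tool_pos"][:2]@u)
```

```text
[(262, [169, 167, 156]), (263, [172, 169, 159]), (264, [173, 170, 161]), (265, [173, 171, 161]), (266, [175, 174, 164]), (267, [154, 140, 130]), (268, [128, 76, 53]), (269, [126, 67, 41]), (270, [132, 73, 48]), (271, [128, 72, 48]), (272, [145, 78, 50]), (273, [149, 101, 81]), (274, [188, 186, 168]), (275, [239, 242, 230])]
267 200 0.4817 0.4149
267 350 0.5872 0.4144
272 200 0.4843 0.4163
272 350 0.5847 0.4158
tcp 0.5354820955062822 0.44053599603941285
```

Request:
step_arm --plan "0 0 0 20 0; 0 0 0 20 0; 0 0 0 12 0; 0 0 0 5 0; 0 0 0 0 0; 0 0 0 0 0"

```text
time: 24.2
tool_pos: [0.5781, 0.3819, 0.0174]
eef_rot: [2.338, 2.098, 0.002]
ft_force: [-0.1, 0.7, 0.3]
opening: 0.0852
```

Request:
step_arm --plan "0 -4 0 0 0; 0 -4 0 0 0; 0 -4 0 0 0; 0 -4 0 0 0; 0 -4 0 0 0; 0 0 0 0 0"

```text
time: 24.95
tool_pos: [0.5757, 0.3616, 0.0171]
eef_rot: [2.338, 2.098, 0.0]
ft_force: [-2.0, 0.2, 4.0]
opening: 0.0855
```

```bash
cat > w15.py <<'E'
from h import *
import sys
w=np.array([.9945,-.1046]);u=np.array([.1046,.9945])
s=telemetry.sense(); R=Rn.from_rotvec(s["eef_rot"]).as_matrix(); print(s["time"],"tcp a,v",(s["tool_pos"][:2]@w).round(4),(s["tool_pos"][:2]@u).round(4),s["tool_pos"][2].round(4),"ang",np.arctan2(R[1,1],R[0,1]).round(4),"F",s["ft_force"].round(1))
p=capture("top"); save(p,sys.argv[1]); cv2.imwrite(f"pics/{sys.argv[1]}c.png",cv2.resize(p["color"][180:280,150:350,::-1],(800,400),interpolation=cv2.INTER_CUBIC))
E
python3 w15.py t15
```

```text
24.95 tcp a,v 0.5347 0.4198 0.0171 ang -0.1081 F [-2.   0.2  4. ]
```

```bash
sleep 0.2
```

```text
(no output)
```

View pics/t15c.png

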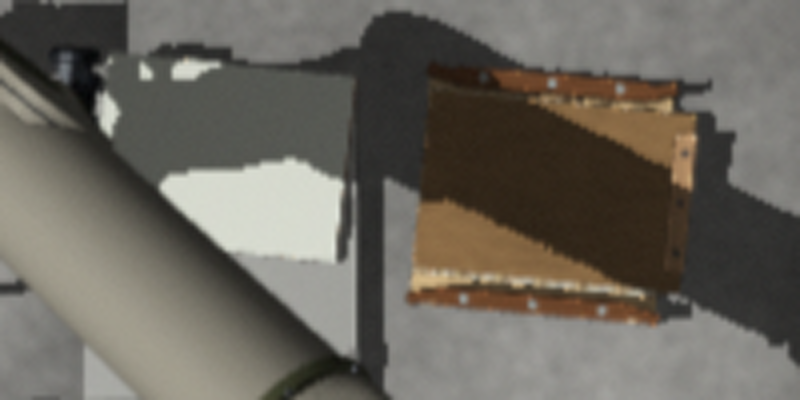

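Request:
step_arm --plan "0 0 0 -2.5 0; 0 0 0 0 0; 0 0 0 0 0"

```text
time: 25.38
tool_pos: [0.5758, 0.3615, 0.0192]
eef_rot: [2.338, 2.098, -0.0]
ft_force: [0.3, 0.2, 1.3]
opening: 0.0854
```

```bash
python3 w15.py t16
python3 - <<'E'
from h import *
p=capture("wrist"); save(p,"w16")
E
```

```text
25.375 tcp a,v 0.5348 0.4198 0.0192 ang -0.1081 F [0.3 0.2 1.3]
```

```bash
sleep 0.2
```

```text
(no output)
```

View pics/w16.png

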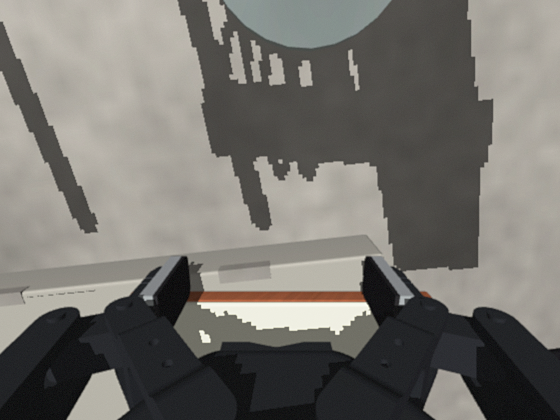

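Request:
step_arm --plan "0 -5 0 0 -0.003; 0 -6 0 0 0; 0 -6 0 0 0; 0 -6 0 0 0; 0 -6 0 0 0; 0 -6 0 0 0; 0 -5 0 0 0; 0 0 0 0 0"

```text
time: 26.48
tool_pos: [0.5717, 0.321, 0.0193]
eef_rot: [2.335, 2.1, -0.001]
ft_force: [0.1, 0.2, 1.0]
opening: 0.0855
```

```bash
python3 w15.py t17
python3 - <<'E'
from h import *
p=capture("wrist"); save(p,"w17")
p=capture("scene"); save(p,"s17"); cv2.imwrite("pics/s17c.png",cv2.resize(p["color"][100:270,200:460,::-1],(780,510),interpolation=cv2.INTER_CUBIC))
E
```

```text
26.475 tcp a,v 0.5349 0.379 0.0193 ang -0.1057 F [0.1 0.2 1. ]
```

```bash
sleep 0.2
```

```text
(no output)
```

View pics/t17c.png

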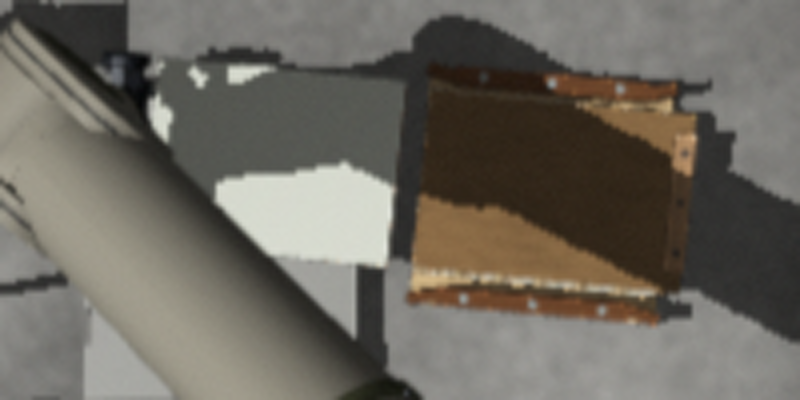

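View pics/s17c.png

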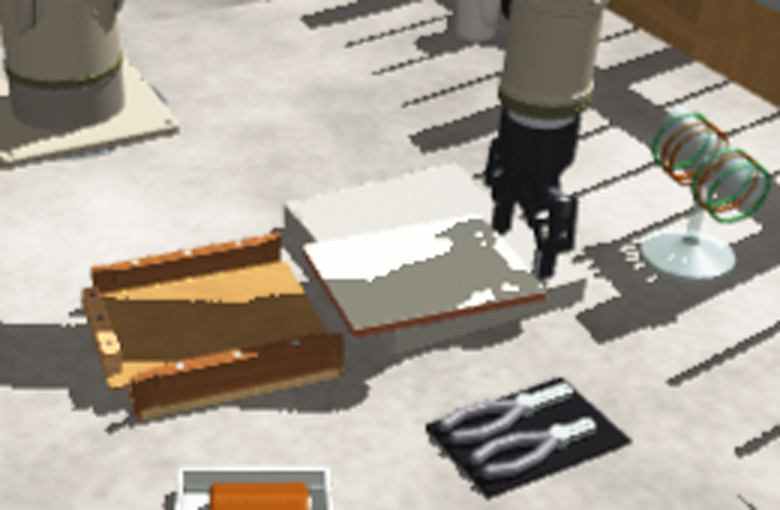

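Run:
```python
from h import *
w=np.array([.9945,-.1046]);u=np.array([.1046,.9945])
p=capture("top"); c=p["color"]; H=hsv(p)
for n,x,y,z in [("tile near-lead",387,265,.042),("tile far-lead",405,82,.042),("sheet near end",413,270,.027),("rail near inner",520,297,.046),("rail far inner",540,82,.046)]:
    q=plane(p,[[x/4+150-.4,y/4+180-.4]],z)[0]; print(n,(q@w).round(4),(q@u).round(4))
m=(H[...,1]<45)&(H[...,2]>175); r=np.zeros(m.shape,bool); r[190:270,200:252]=1; m=big(m&r)
cs,_=cv2.findContours(m.astype(np.uint8),cv2.RETR_EXTERNAL,cv2.CHAIN_APPROX_NONE); q=plane(p,max(cs,key=cv2.contourArea)[:,0,:],.042); a=q@w;v=q@u
print([(vv.round(3),a[abs(v-vv)<.004].min().round(4)) for vv in np.arange(.18,.25,.01)])
print([(aa.round(3),v[abs(a-aa)<.004].min().round(4)) for aa in np.arange(.46,.54,.01)])
```

```text
tile near-lead 0.4618 0.1676
tile far-lead 0.6087 0.1686
sheet near end 0.4597 0.1475
rail near inner 0.4474 0.0596
rail far inner 0.6192 0.0609
[(np.float64(0.18), np.float64(0.4631)), (np.float64(0.19), np.float64(0.4621)), (np.float64(0.2), np.float64(0.4609)), (np.float64(0.21), np.float64(0.4599)), (np.float64(0.22), np.float64(0.4621)), (np.float64(0.23), np.float64(0.4611)), (np.float64(0.24), np.float64(0.4602)), (np.float64(0.25), np.float64(0.4624))]
[(np.float64(0.46), np.float64(0.1718)), (np.float64(0.47), np.float64(0.1693)), (np.float64(0.48), np.float64(0.1703)), (np.float64(0.49), np.float64(0.1713)), (np.float64(0.5), np.float64(0.1692)), (np.float64(0.51), np.float64(0.1705)), (np.float64(0.52), np.float64(0.1715)), (np.float64(0.53), np.float64(0.182)), (np.float64(0.54), np.float64(0.2089))]
```

Request:
step_arm --plan "0 -6 0 0 0; 0 -7 0 0 0; 0 -7 0 0 0; 0 -7 0 0 0; 0 -7 0 0 0; 0 -7 0 0 0; 0 -7 0 0 0; 0 -7 0 0 0; 0 -6 0 0 0; 0 0 0 0 0"

```text
time: 27.92
tool_pos: [0.5652, 0.2601, 0.0192]
eef_rot: [2.335, 2.1, -0.002]
ft_force: [-0.0, 0.2, 0.3]
opening: 0.0851
```

```bash
python3 w15.py t18
python3 - <<'E'
from h import *
p=capture("scene"); save(p,"s18"); cv2.imwrite("pics/s18c.png",cv2.resize(p["color"][100:270,200:460,::-1],(780,510),interpolation=cv2.INTER_CUBIC))
E
```

```text
27.925 tcp a,v 0.5349 0.3177 0.0192 ang -0.1059 F [-0.   0.2  0.3]
```

```bash
sleep 0.2
```

```text
(no output)
```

View pics/t18c.png

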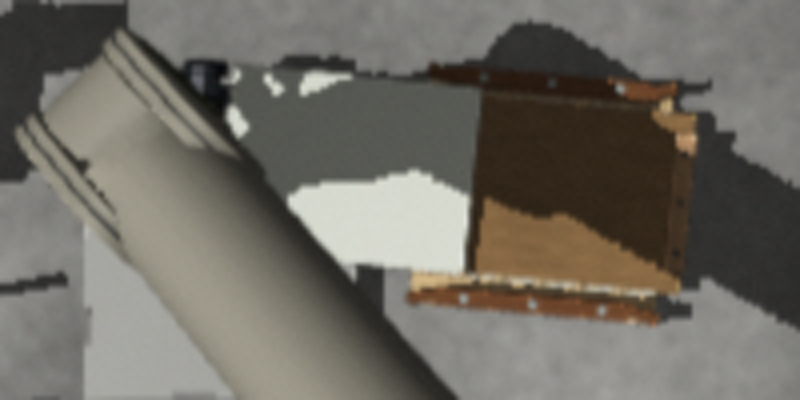

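View pics/s18c.png

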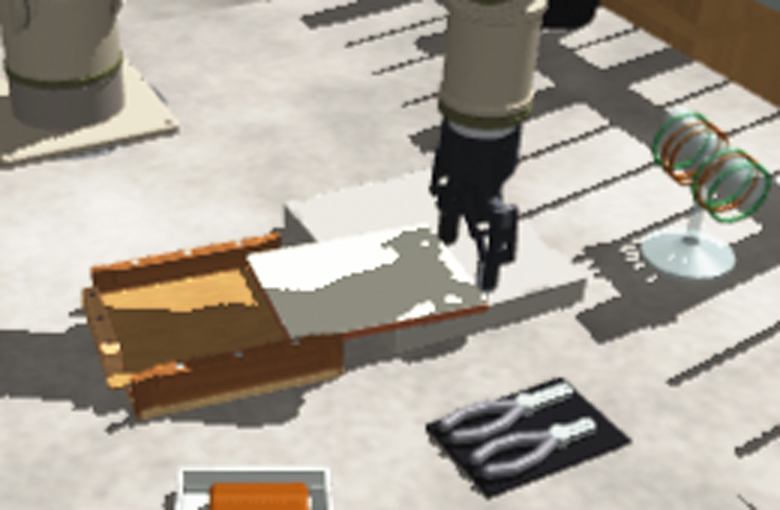

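Request:
step_arm --plan "0 -6 0 0 0; 0 -7 0 0 0; 0 -7 0 0 0; 0 -7 0 0 0; 0 -7 0 0 0; 0 -7 0 0 0; 0 -7 0 0 0; 0 -7 0 0 0; 0 -6 0 0 0; 0 0 0 0 0"

```text
time: 29.28
tool_pos: [0.5585, 0.1991, 0.0189]
eef_rot: [2.336, 2.1, -0.003]
ft_force: [-0.2, -0.9, -0.5]
opening: 0.0852
```

```bash
python3 w15.py t19
python3 - <<'E'
from h import *
p=capture("scene"); save(p,"s19"); cv2.imwrite("pics/s19c.png",cv2.resize(p["color"][100:270,200:460,::-1],(780,510),interpolation=cv2.INTER_CUBIC))
E
```

```text
29.275 tcp a,v 0.5346 0.2564 0.0189 ang -0.1062 F [-0.2 -0.9 -0.5]
```

```bash
sleep 0.2
```

```text
(no output)
```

View pics/t19c.png

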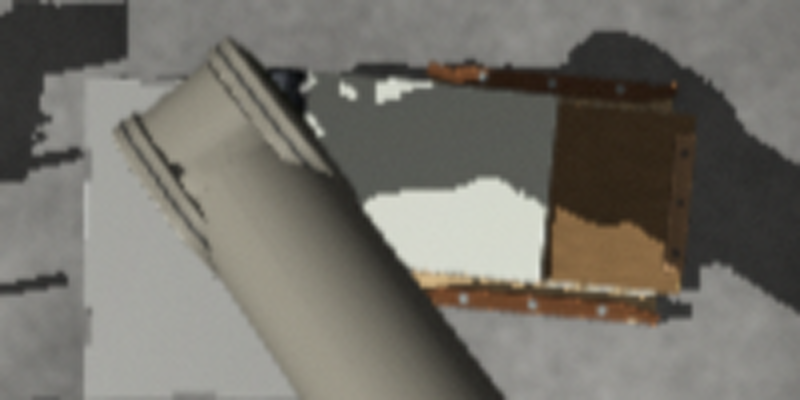

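View pics/s19c.png

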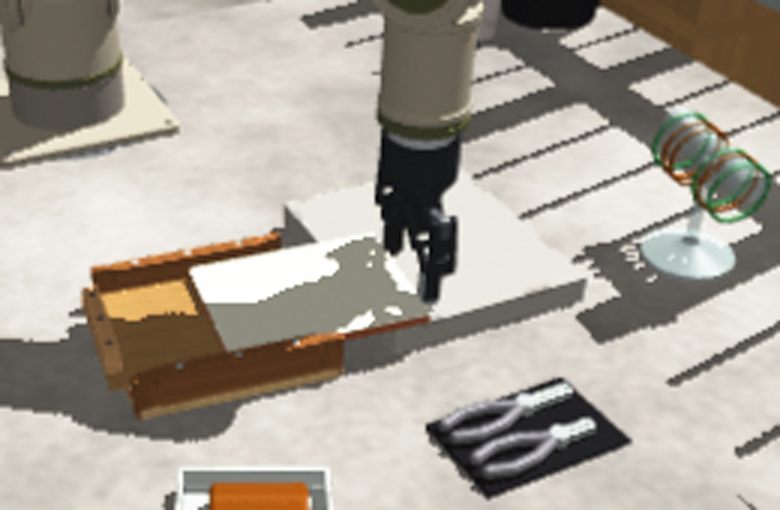

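Request:
step_arm --plan "0 -6 0 0 0; 0 -7 0 0 0; 0 -7 0 0 0; 0 -7 0 0 0; 0 -7 0 0 0; 0 -7 0 0 0; 0 -7 0 0 0; 0 -7 0 0 0; 0 -5 0 0 0; 0 0 0 0 0"

```text
time: 30.62
tool_pos: [0.5525, 0.1402, 0.0194]
eef_rot: [2.335, 2.101, -0.001]
ft_force: [-0.2, 0.5, 0.2]
opening: 0.0851
```

```bash
python3 w15.py t20
python3 - <<'E'
from h import *
p=capture("scene"); save(p,"s20"); cv2.imwrite("pics/s20c.png",cv2.resize(p["color"][100:270,200:460,::-1],(780,510),interpolation=cv2.INTER_CUBIC))
p=capture("wrist"); save(p,"w20")
E
```

```text
30.625 tcp a,v 0.5348 0.1972 0.0194 ang -0.1057 F [-0.2  0.5  0.2]
```

```bash
sleep 0.2
```

```text
(no output)
```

View pics/t20c.png

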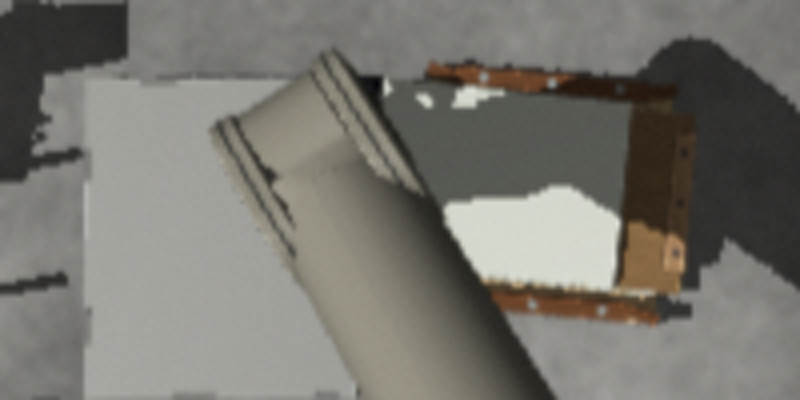

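View pics/s20c.png

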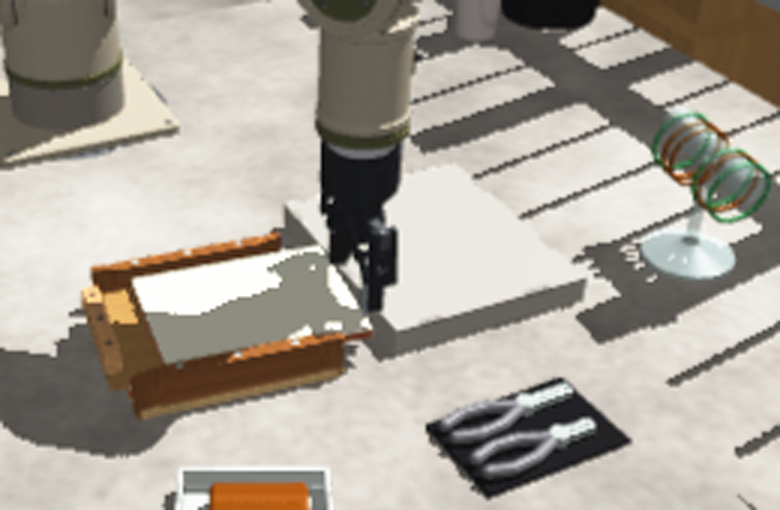

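View pics/w20.png

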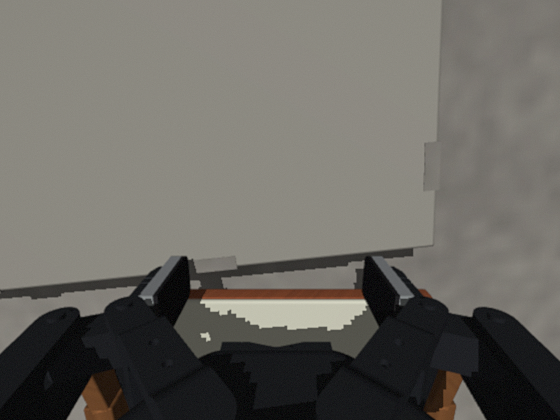

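Request:
step_arm --plan "0 -5 0 0 0; 0 -5 0 0 0; 0 -5 0 0 0; 0 -5 0 0 0; 0 -4 0 0 0; 0 -2 0 0 0; 0 0 0 0 0; 0 0 0 0 0"

```text
time: 31.78
tool_pos: [0.5497, 0.1147, 0.0193]
eef_rot: [2.335, 2.101, -0.001]
ft_force: [-1.1, 1.9, 0.7]
opening: 0.0852
```

```bash
python3 w15.py t21
python3 - <<'E'
from h import *
import pickle
w=np.array([.9945,-.1046]);u=np.array([.1046,.9945])
p=capture("scene"); save(p,"s21"); pickle.dump(p,open("s21.pkl","wb")); cv2.imwrite("pics/s21c.png",cv2.resize(p["color"][150:270,210:340,::-1],(780,720)[:1]+(600,),interpolation=cv2.INTER_CUBIC))
p=capture("wrist"); save(p,"w21")
E
```

```text
31.775 tcp a,v 0.5347 0.1716 0.0193 ang -0.1052 F [-1.1  1.9  0.7]
```

```bash
sleep 0.2
```

```text
(no output)
```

View pics/t21c.png

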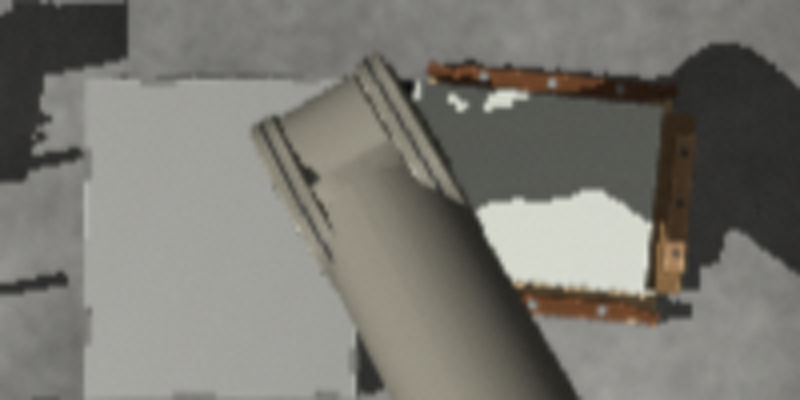

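View pics/s21c.png

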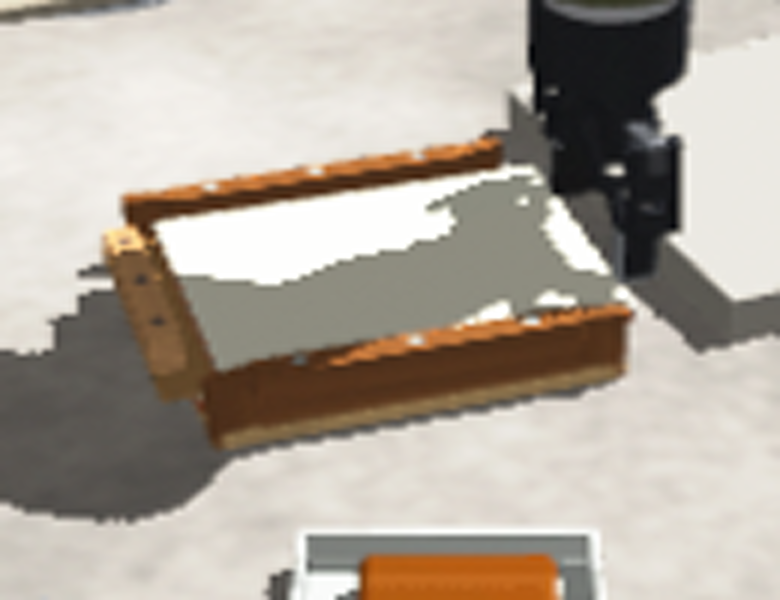

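View pics/w21.png

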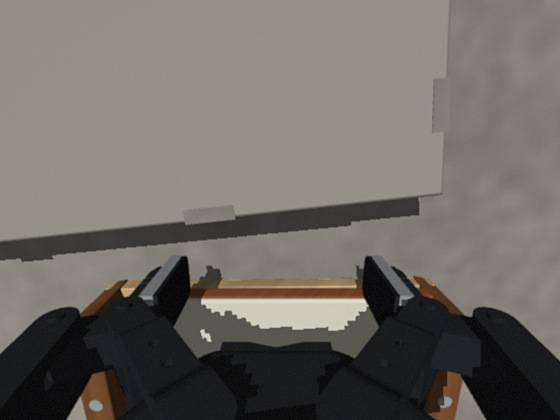

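Request:
step_arm --plan "0 -3 0 0 0; 0 -2 0 0 0; 0 -2 0 0 0; 0 0 0 0 0; 0 0 0 0 0"

```text
time: 32.55
tool_pos: [0.5489, 0.1076, 0.0192]
eef_rot: [2.335, 2.101, -0.001]
ft_force: [-0.1, -0.4, 1.2]
opening: 0.0852
```

Request:
step_arm --plan "0 -1 0 0 0; 0 0 0 0 0; 0 0 0 0 0"

```text
time: 32.92
tool_pos: [0.5488, 0.1072, 0.0193]
eef_rot: [2.335, 2.102, -0.0]
ft_force: [0.5, 0.9, -0.8]
opening: 0.0857
```

```bash
python3 w15.py t22
cat > gap.py <<'E'
from h import *
import pickle,sys
w=np.array([.9945,-.1046]);u=np.array([.1046,.9945])
p=capture("top"); pickle.dump(p,open("g.pkl","wb"))
# bev at z=.039, rack-aligned patch
res=.0005; A=np.arange(.62,.45,-res); Vv=np.arange(.0,-.09,-res)
aa,vv=np.meshgrid(A,Vv,indexing="ij"); X=aa[...,None]*w+vv[...,None]*u
for z,n in [(.039,"39"),(.052,"52")]:
    m=proj(p,np.c_[X.reshape(-1,2),np.full(aa.size,z)]).reshape(aa.shape+(2,)).astype(np.float32)
    b=cv2.remap(p["color"],m[...,0],m[...,1],cv2.INTER_CUBIC); cv2.imwrite(f"pics/{sys.argv[1]}_{n}.png",cv2.resize(b[...,::-1],None,fx=2,fy=2))
    g=b.max(2).astype(int)
    for a0 in (.48,.495,.51):
        i=int((.62-a0)/res); print(n,a0,g[i,60:180:4].tolist())
E
python3 gap.py g22
```

```text
32.925 tcp a,v 0.5346 0.164 0.0193 ang -0.1049 F [ 0.5  0.9 -0.8]
39 0.48 [214, 214, 214, 214, 215, 216, 221, 214, 149, 84, 65, 92, 133, 142, 148, 147, 148, 142, 132, 96, 62, 52, 47, 48, 48, 73, 116, 137, 137, 138]
39 0.495 [214, 215, 215, 215, 216, 215, 216, 191, 148, 98, 99, 149, 170, 158, 124, 103, 110, 147, 142, 90, 60, 49, 49, 49, 48, 50, 50, 49, 48, 47]
39 0.51 [214, 214, 215, 215, 215, 215, 219, 221, 162, 98, 85, 75, 69, 62, 59, 62, 64, 65, 64, 56, 48, 46, 46, 46, 46, 47, 49, 48, 47, 47]
52 0.48 [214, 214, 214, 214, 215, 216, 225, 191, 121, 70, 71, 112, 137, 143, 147, 147, 145, 139, 113, 78, 54, 49, 46, 48, 57, 97, 133, 137, 138, 137]
52 0.495 [214, 215, 215, 215, 216, 217, 206, 176, 123, 89, 121, 164, 168, 142, 110, 104, 128, 155, 118, 69, 55, 49, 49, 48, 49, 50, 50, 48, 48, 47]
52 0.51 [214, 214, 215, 215, 215, 215, 225, 199, 131, 87, 80, 72, 65, 60, 60, 63, 65, 65, 61, 52, 46, 46, 45, 46, 47, 48, 49, 48, 47, 48]
```

```bash
sleep 0.2
```

```text
(no output)
```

View pics/g22_39.png

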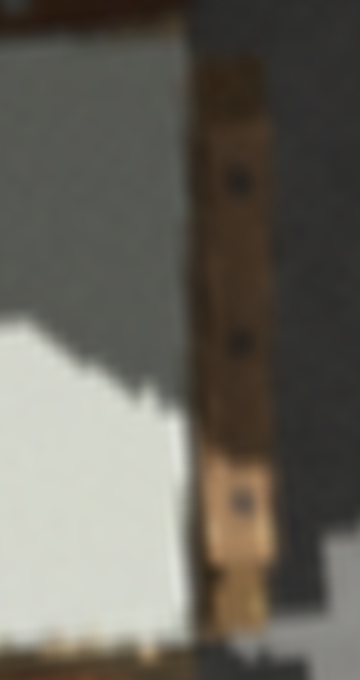

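Request:
step_arm --plan "0 -1 0 0 0; 0 0 0 0 0; 0 -0.7 0 0 0; 0 0 0 0 0; 0 0 0 0 0"

```text
time: 33.65
tool_pos: [0.5487, 0.1053, 0.0193]
eef_rot: [2.335, 2.102, -0.0]
ft_force: [-0.2, 1.2, -1.3]
opening: 0.0855
```

```bash
python3 w15.py t23; python3 gap.py g23 | head -3
python3 - <<'E'
from h import *
for i in range(3): s=telemetry.sense(); print(s["ft_force"].round(2))
E
```

```text
33.65 tcp a,v 0.5346 0.1621 0.0193 ang -0.1051 F [-0.2  1.2 -1.3]
39 0.48 [214, 215, 215, 216, 216, 215, 215, 212, 202, 158, 103, 102, 130, 139, 148, 148, 147, 141, 133, 97, 62, 51, 46, 47, 49, 75, 118, 138, 137, 138]
39 0.495 [213, 214, 215, 215, 215, 215, 216, 220, 206, 140, 115, 153, 168, 157, 124, 104, 112, 148, 143, 92, 60, 48, 48, 49, 50, 49, 49, 50, 49, 48]
39 0.51 [215, 215, 216, 215, 214, 215, 215, 214, 194, 155, 117, 95, 95, 78, 63, 63, 63, 65, 64, 57, 49, 46, 46, 45, 47, 48, 47, 47, 48, 49]
[-0.07  2.26 -0.4 ]
[-0.07  2.26 -0.4 ]
[-0.07  2.26 -0.4 ]
```

```bash
sleep 0.2
```

```text
(no output)
```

View pics/g23_39.png

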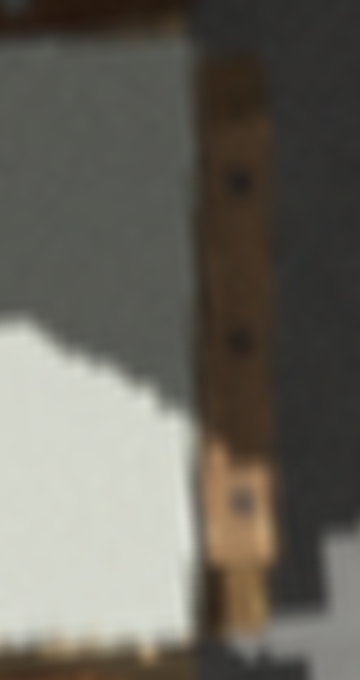

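Request:
step_arm --plan "0 -0.6 0 0 0; 0 0 0 0 0; 0 0 0 0 0"

```text
time: 34.12
tool_pos: [0.5486, 0.1048, 0.0193]
eef_rot: [2.335, 2.102, -0.0]
ft_force: [-0.2, 1.1, -0.6]
opening: 0.0854
```

```bash
python3 w15.py t24; python3 gap.py g24 | head -3
python3 - <<'E'
from h import *
for i in range(3): s=telemetry.sense(); print(s["ft_force"].round(2)); capture("scene")
E
```

```text
34.125 tcp a,v 0.5346 0.1616 0.0193 ang -0.105 F [-0.2  1.1 -0.6]
39 0.48 [214, 215, 215, 215, 215, 214, 214, 214, 221, 185, 119, 109, 131, 138, 147, 149, 147, 141, 134, 97, 61, 51, 47, 48, 49, 75, 117, 138, 138, 137]
39 0.495 [214, 215, 215, 215, 215, 215, 214, 217, 204, 140, 117, 153, 169, 158, 126, 106, 113, 149, 144, 93, 61, 48, 48, 49, 49, 49, 49, 49, 48, 47]
39 0.51 [215, 215, 214, 214, 214, 215, 216, 215, 214, 185, 135, 100, 94, 77, 64, 63, 63, 64, 62, 55, 49, 47, 46, 46, 46, 48, 49, 48, 46, 47]
[ 0.35  1.59 -0.97]
[-0.99  1.65 -1.13]
[ 0.5   1.75 -0.06]
```

Request:
step_arm --plan "0 -0.5 0 0 0; 0 0 0 0 0; 0 0 0 0 0"

```text
time: 34.75
tool_pos: [0.5485, 0.1043, 0.0193]
eef_rot: [2.335, 2.102, -0.0]
ft_force: [0.3, 2.0, -1.0]
opening: 0.0857
```

```bash
python3 w15.py t25; python3 gap.py g25 | head -3
python3 - <<'E'
from h import *
for i in range(3): s=telemetry.sense(); print(s["ft_force"].round(2)); capture("scene")
E
```

```text
34.75 tcp a,v 0.5346 0.1611 0.0193 ang -0.105 F [ 0.3  2.  -1. ]
39 0.48 [214, 214, 214, 214, 214, 215, 215, 215, 224, 190, 124, 112, 132, 137, 145, 148, 148, 142, 133, 98, 63, 51, 47, 49, 51, 76, 117, 138, 138, 137]
39 0.495 [215, 214, 214, 214, 214, 214, 216, 217, 206, 164, 142, 160, 169, 157, 124, 104, 111, 148, 144, 91, 61, 50, 49, 49, 49, 48, 49, 49, 48, 47]
39 0.51 [215, 215, 215, 215, 214, 215, 216, 216, 224, 203, 148, 107, 96, 77, 62, 62, 64, 67, 64, 56, 49, 46, 45, 46, 46, 46, 48, 49, 49, 48]
[-0.78  1.92  0.08]
[ 0.18  1.12 -2.31]
[-0.43  2.01 -1.59]
```

Request:
step_arm --plan "0 -0.5 0 0 0; 0 0 0 0 0; 0 0 0 0 0"

```text
time: 35.38
tool_pos: [0.5485, 0.1038, 0.0193]
eef_rot: [2.335, 2.102, -0.0]
ft_force: [0.1, 2.0, -1.8]
opening: 0.0857
```

```bash
python3 w15.py t26; python3 gap.py g26 | head -3
python3 - <<'E'
from h import *
for i in range(3): s=telemetry.sense(); print(s["ft_force"].round(2)); p=capture("scene")
cv2.imwrite("pics/s26c.png",cv2.resize(p["color"][190:250,210:270,::-1],(600,600),interpolation=cv2.INTER_CUBIC))
E
```

```text
35.375 tcp a,v 0.5346 0.1606 0.0193 ang -0.1051 F [ 0.1  2.  -1.8]
39 0.48 [215, 216, 215, 215, 215, 215, 215, 214, 220, 186, 121, 110, 132, 139, 147, 148, 147, 141, 133, 97, 62, 51, 47, 49, 49, 74, 116, 137, 137, 138]
39 0.495 [214, 214, 214, 214, 214, 214, 214, 216, 209, 182, 161, 165, 169, 157, 123, 105, 113, 148, 142, 91, 60, 48, 48, 49, 49, 49, 48, 47, 48, 48]
39 0.51 [215, 215, 214, 214, 214, 215, 215, 215, 222, 200, 142, 103, 95, 78, 66, 64, 64, 65, 62, 55, 49, 45, 45, 47, 47, 47, 47, 48, 48, 47]
[-0.9   2.27 -0.41]
[-0.03  2.26 -2.28]
[-0.49  2.89 -1.55]
```

```bash
sleep 0.2
```

```text
(no output)
```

View pics/s26c.png

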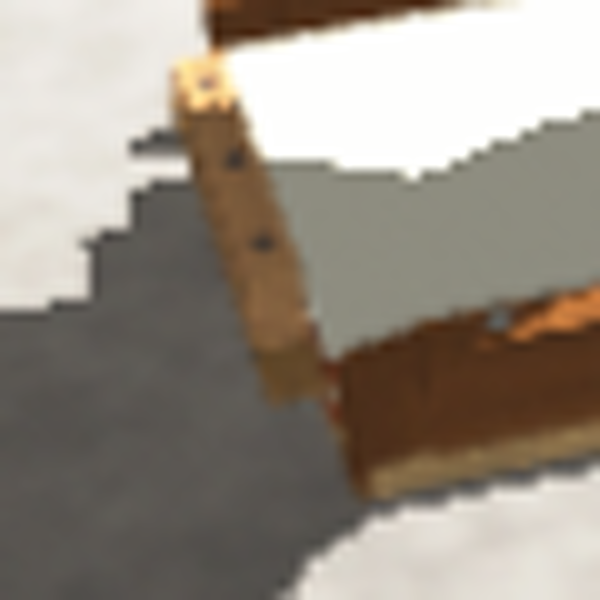

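View pics/g26_39.png

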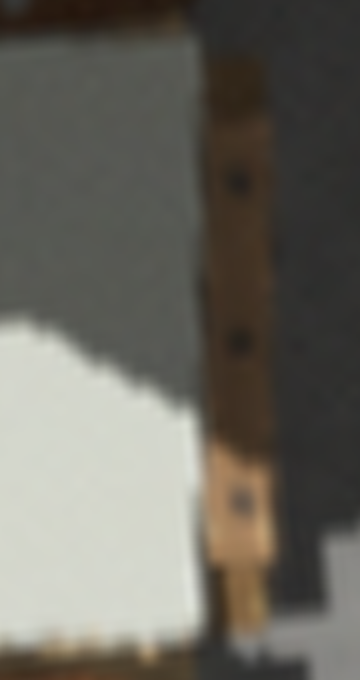

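Request:
step_arm --plan "0 4 0 0 0; 0 5 0 -1 0; 0 0 0 -20 0; 0 0 0 -40 0; 0 0 0 -50 0; 0 0 0 -50 0; 0 -40 0 -20 0; 0 -50 0 0 0; 0 -50 0 0 0; 0 -50 0 0 0"

```text
time: 36.88
tool_pos: [0.5293, -0.0776, 0.2021]
eef_rot: [2.333, 2.101, 0.001]
ft_force: [1.2, 0.7, 0.5]
opening: 0.0853
```

Request:
step_arm --plan "0 -50 0 0 0; 0 -20 0 0 0; 0 0 0 0 0; 0 0 0 0 0"

```text
time: 37.38
tool_pos: [0.5226, -0.1437, 0.2009]
eef_rot: [2.332, 2.105, 0.001]
ft_force: [0.1, 0.8, 0.4]
opening: 0.0854
```

Run:
```python
from h import *
import pickle
s=telemetry.sense(); print(s["time"],s["tool_pos"])
p=capture("wrist"); save(p,"w27"); pickle.dump(p,open("w27.pkl","wb"))
```

```text
37.375 [ 0.52262196 -0.14373208  0.20088149]
```

```bash
sleep 0.2
```

```text
(no output)
```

View pics/w27.png

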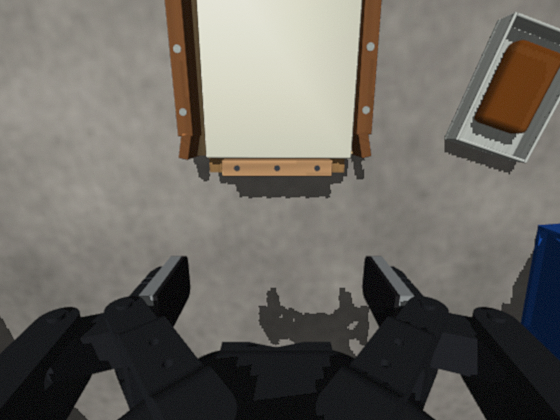

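Run:
```python
from h import *
import pickle
w=np.array([.9945,-.1046]);u=np.array([.1046,.9945])
p=pickle.load(open("w27.pkl","rb"))
cv2.imwrite("pics/w27c.png",cv2.resize(p["color"][140:190,190:380,::-1],(798,210),interpolation=cv2.INTER_NEAREST))
c=p["color"].astype(int)
for col in (230,260,300,325): print(col,[(r,c[r,col].tolist()) for r in range(153,164)])
def sub(cc,r,z): q=plane(p,[[cc,r]],z)[0]; return (q@w).round(4),(q@u).round(4)
for r in (156,157,158,159): print(r,"tile z39",sub(280,r,.039),"strip z52",sub(280,r,.052))
print("strip outer",sub(280,175.5,.052))
T=np.array(p["extrinsics"])[:3,3]; print("cam v",T[:2]@u,T[2])
```

```text
230 [(153, [200, 201, 183]), (154, [202, 202, 185]), (155, [203, 204, 186]), (156, [187, 189, 173]), (157, [130, 130, 120]), (158, [95, 76, 57]), (159, [126, 95, 66]), (160, [160, 124, 88]), (161, [189, 146, 105]), (162, [185, 145, 103]), (163, [174, 136, 96])]
260 [(153, [202, 202, 185]), (154, [203, 202, 184]), (155, [203, 203, 185]), (156, [196, 198, 181]), (157, [148, 148, 136]), (158, [95, 77, 60]), (159, [125, 94, 64]), (160, [162, 126, 90]), (161, [191, 149, 106]), (162, [186, 143, 102]), (163, [172, 133, 94])]
300 [(153, [201, 202, 184]), (154, [201, 202, 184]), (155, [204, 205, 187]), (156, [199, 200, 183]), (157, [150, 151, 138]), (158, [100, 81, 62]), (159, [126, 96, 66]), (160, [155, 119, 84]), (161, [179, 138, 98]), (162, [170, 132, 94]), (163, [166, 129, 91])]
325 [(153, [202, 202, 185]), (154, [201, 203, 185]), (155, [203, 203, 186]), (156, [200, 199, 183]), (157, [155, 154, 142]), (158, [107, 90, 74]), (159, [125, 94, 66]), (160, [153, 118, 82]), (161, [175, 137, 96]), (162, [175, 135, 96]), (163, [171, 132, 93])]
156 tile z39 (np.float64(0.5386), np.float64(-0.0485)) strip z52 (np.float64(0.5384), np.float64(-0.0472))
157 tile z39 (np.float64(0.5386), np.float64(-0.0495)) strip z52 (np.float64(0.5384), np.float64(-0.0482))
158 tile z39 (np.float64(0.5386), np.float64(-0.0505)) strip z52 (np.float64(0.5384), np.float64(-0.0492))
159 tile z39 (np.float64(0.5386), np.float64(-0.0515)) strip z52 (np.float64(0.5384), np.float64(-0.0502))
strip outer (np.float64(0.5385), np.float64(-0.0666))
cam v -0.019223886615203176 0.3430854656886099
```

```bash
sleep 0.2
```

```text
(no output)
```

View pics/w27c.png

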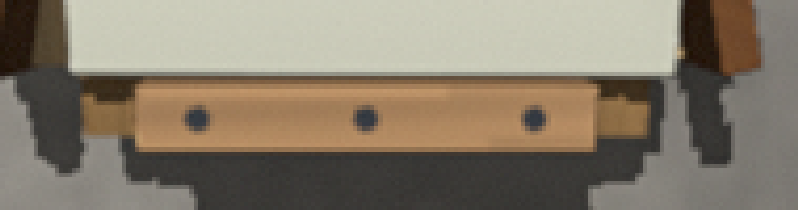

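Run:
```python
from h import *
import pickle
w=np.array([.9945,-.1046]);u=np.array([.1046,.9945])
p=pickle.load(open("w27.pkl","rb")); W=cloud(p)
q=W[10:150,215:350].reshape(-1,3); q=q[~np.isnan(q[:,0])]; A=np.c_[q[:,:2]-q[:,:2].mean(0),np.ones(len(q))]; f=np.linalg.lstsq(A,q[:,2],rcond=None)[0]; print("tile plane tilt",f[:2],"z",f[2])
s0=pickle.load(open("scene0.pkl","rb")); s1=capture("scene"); W0,W1=cloud(s0),cloud(s1)
for k in ["lantern","bangle_stand","soap_dish","pliers"]:
    a=spotter.recognise(s0,k) if 0 else None
    d=spotter.recognise(s1,k)[0]; print(k,d["xy"],d["confidence"])
diff=np.abs(s0["color"].astype(int)-s1["color"]).sum(2)
for n,(u0,u1,v0,v1) in dict(lantern=(48,100,215,285),bangle=(412,460,135,195),soap=(255,315,253,293),pliers=(340,412,225,265)).items(): print(n,(diff[v0:v1,u0:u1]>60).mean().round(3))
save(s1,"s28"); cv2.imwrite("pics/s28c.png",cv2.resize(s1["color"][130:300,190:450,::-1],(780,510),interpolation=cv2.INTER_CUBIC))
t=capture("top"); save(t,"t28"); cv2.imwrite("pics/t28c.png",cv2.resize(t["color"][120:330,60:500,::-1],(800,382),interpolation=cv2.INTER_CUBIC))
```

```text
tile plane tilt [6.92103028e-04 1.76745267e-05] z 0.0386923472825659Traceback (most recent call last):
  File "<stdin>", line 9, in <module>
IndexError: list index out of range
```

```bash
sleep 0.2
python3 - <<'E'
from h import *
import pickle
s0=pickle.load(open("scene0.pkl","rb")); s1=capture("scene"); 
diff=np.abs(s0["color"].astype(int)-s1["color"]).sum(2)
for n,(u0,u1,v0,v1) in dict(lantern=(48,100,215,285),bangle=(412,460,135,195),soap=(255,315,253,293),pliers=(340,412,225,265)).items(): print(n,(diff[v0:v1,u0:u1]>60).mean().round(3))
save(s1,"s28"); cv2.imwrite("pics/s28c.png",cv2.resize(s1["color"][130:300,50:450,::-1],(800,340),interpolation=cv2.INTER_CUBIC))
rows([.46,.02,.34],1.466,0,step=45,spin=.16)
E
```

```text
lantern 0.509
bangle 0.0
soap 0.0
pliers 0.0
0 15.7 -7.9 -14 -0.157; 0 16.8 -5.3 -13.9 -0.157; 0 17.4 -2.7 -14 -0.157; 0 17.6 0.1 -13.9 -0.157; 0 17.3 2.8 -14 -0.157; 0 16.7 5.5 -13.9 -0.157; 0 15.6 8.1 -14 -0.157; 0 14.2 10.4 -13.9 -0.157; 0 12.4 12.5 -14 -0.156; 0 10.3 14.3 -13.9 -0.157
end [0.46 0.02 0.34] 1.4661 from -0.1029 rows 10
```

```bash
sleep 0.2
```

```text
(no output)
```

View pics/s28c.png

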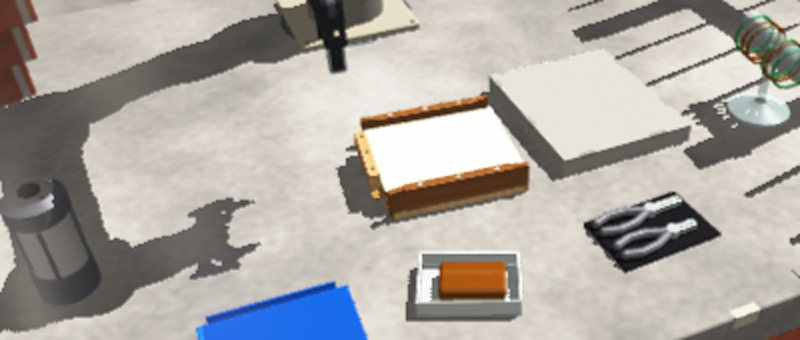

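Request:
step_arm --plan "0 15.5 -8 -14 -0.157; 0 17 -5 -14 -0.157; 0 17.5 -2.5 -14 -0.157; 0 17.5 0 -14 -0.157; 0 17.5 3 -14 -0.157; 0 16.5 5.5 -14 -0.157; 0 15.5 8 -14 -0.157; 0 14 10.5 -14 -0.157; 0 12.5 12.5 -14 -0.156; 0 10 14 -14 -0.157"

```text
time: 38.83
tool_pos: [0.4605, 0.0197, 0.3408]
eef_rot: [0.158, 3.138, -0.0]
ft_force: [0.2, 1.0, -0.4]
opening: 0.0854
```

Request:
step_arm --plan "0 0 0 0 0; 0 0 0 0 0"

```text
time: 39.08
tool_pos: [0.4609, 0.0179, 0.3397]
eef_rot: [-0.173, -3.136, 0.001]
ft_force: [0.1, -0.0, -0.4]
opening: 0.0852
```

Run:
```python
from h import *
import pickle
w=np.array([.9945,-.1046]);u=np.array([.1046,.9945])
p=capture("wrist"); save(p,"w29"); pickle.dump(p,open("w29.pkl","wb")); H=hsv(p)
m=big((H[...,1]<45)&(H[...,2]>170)); x,rms,k=rectfit(p,m,.039,.15,.2); print("tile",x.round(4),rms,k,(x[:2]@w).round(4),(x[:2]@u).round(4))
cv2.imwrite("pics/w29c.png",cv2.resize(p["color"][120:320,150:430,::-1],(798,570),interpolation=cv2.INTER_CUBIC))
```

```text
tile [ 0.5383 -0.0068  1.4672  0.1458  0.1966] 0.0005036630266738644 418 0.5361 0.0496
```

```bash
sleep 0.2
```

```text
(no output)
```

View pics/w29.png

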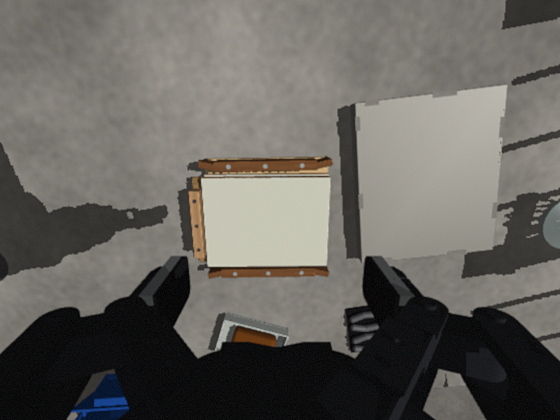

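Run:
```python
from h import *
print(telemetry.sense()["time"]); print(job_done())
```

```text
39.125
the job is handed in; nothing more can be done
None
```

The job is finished and handed in at 39.1 s of the 72 s allowed. The sheet is over the rack tile, and the spare tile lies on it up to the strip.

**What I did:** I gripped the sheet by its strip, turned it and laid it on the rack tile. I lowered it until the wrist felt light contact (about 6 N) before letting go. I then squared up the spare tile on the slab by pushing its long side. Last, I slid it straight into the rack by pushing its back edge with both open fingertips.

**Last checks:**
- **Flat and square:** the spare tile's top is level at about 38.7 mm, where about 39 mm is expected. It is within about 0.001 rad of square to the rack and about 1 mm sideways of the lower tile's measured centre.
- **Up to the strip:** the tile's end and the strip's face measure within about 0.5 to 1 mm of each other. The pictures cannot tell full contact from a gap that small. The push force rose only slightly at the end, to about 2 to 3 N.
- **Sheet:** the strip was about 1.4 mm past the lower tile's end just before lowering, and its image did not shift while I pushed the tile in.
- **Bystanders:** the bangle stand, soap dish and pliers look unchanged in the scene picture. The lantern check flagged a difference. It stands upright in the picture and the arm never went near it, so I put that down to the arm's shadow.

**Disagreed or unverified:**
- I could not look at the lower tile directly once it was covered.
- While getting behind the tile, a fingertip briefly touched the slab at about 4 N, and I raised the tool 2.5 mm.

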